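# Close down the foil-stamping press

### The job

The stamping run is over. Slide every green cover that is on the bench fully home into a slot of the wooden drying rack, one to a slot, lying flat under the lips. Also put the brass die away: pull the press bed all the way out by its black post, seat the die flat and square in the bed's pocket with its engraving up, then push the bed fully home under the head; leave everything else on the bench where it is.

Things in the scene. Friction and masses are not known exactly. Their poses are not given: they have to be found in the camera images.
- cover0: Flat rigid green book-cover board, 120 (x, long) x 48 (y) x 8 (z) mm, about 80 g, gold lines on top. Origin at the centre of its underside. Starts flat on the bench, long axis roughly away from the robot. Two to four covers are present; the others are None. All are alike and either end may go in first.
- cover1: Flat rigid green book-cover board, 120 (x, long) x 48 (y) x 8 (z) mm, about 80 g, gold lines on top. Origin at the centre of its underside. Starts flat on the bench, long axis roughly away from the robot. Two to four covers are present; the others are None. All are alike and either end may go in first.
- cover2: Flat rigid green book-cover board, 120 (x, long) x 48 (y) x 8 (z) mm, about 80 g, gold lines on top. Origin at the centre of its underside. Starts flat on the bench, long axis roughly away from the robot. Two to four covers are present; the others are None. All are alike and either end may go in first.
- cover3: Flat rigid green book-cover board, 120 (x, long) x 48 (y) x 8 (z) mm, about 80 g, gold lines on top. Origin at the centre of its underside. Starts flat on the bench, long axis roughly away from the robot. Two to four covers are present; the others are None. All are alike and either end may go in first.
- rack: Light-wood drying rack fixed to the bench, 346 mm wide (y): four slots side by side, 80 mm pitch, open to its -x (robot side). Origin on the bench under the middle of the line of mouths; +x is the way covers slide in. Slot floor 30 mm above the bench, jutting 10 mm out before the mouths as a ledge; brass lips' top 46 mm, dark end stop 52 mm above the bench. Slots are described under slot0.
- slot0 (a point): Origin of a cover when fully home in the slot at the rack's -y end: on the slot floor and centre line, 15 mm inside the mouth; axes of the rack. Each slot: 51 mm wide between 29 mm walls, 75 mm deep to the end stop, dark-lined, 11 mm high under 5 mm thick lips that overhang each long edge by 6 mm; open above between the lips. A cover fully home sticks 45 mm out of the mouth.
- slot1 (a point): The same point in slot 1, counted from the rack's -y end.
- slot2 (a point): The same point in slot 2, counted from the rack's -y end.
- slot3 (a point): The same point in slot 3, counted from the rack's -y end.
- die: Brass stamping die, a flat block 60 (x) x 40 (y) x 22 (z) mm, about 0.3 kg, dark engraving on top. Origin at the centre of its underside. Starts flat on the bench, engraving up; it may be any of the things in the row of covers.
- press: Teal bench press, fixed. Origin on the bench below the pocket centre when the bed is home; +x to the back. Steel base 100 mm wide, x = -370 to 160, 12 mm high, 20 mm rails at its long edges; column x = 97 to 153; head x = -25 to 60, underside 95 mm above the bench; neck x from -20, 188 mm up; handwheel radius 75 mm about x = 18, 318 to 336 mm up.
- bed (a joint): Slide of the press bed, m: 0 fully home under the head, 0.17 fully out towards the robot (press -x). Starts nearly home, stays where left, moves at a few newtons. The bed is an aluminium plate 80 mm wide, from 190 mm in front of the pocket centre to 45 mm behind it, top 32 mm above the bench.
- pocket (a point): Centre of the floor of the bed's rectangular pocket: 63 (x) x 43 (y) mm, 10 mm deep, floor 22 mm above the bench, lined dark grey. Moves with the bed; axes are the press's. The seated die's underside origin lies here, its top 12 mm above the bed.
- bed_knob (a point): Grip point on the bed's upright black pull post, diameter 16 mm, standing 40 mm above the bed top (32 to 72 mm above the bench), 170 mm in front of the pocket centre; this point is 58 mm above the bench and moves with the bed.
- paste_jar: Bystander, not to be disturbed: white-capped paste jar, diameter 64, 85 tall, upright (mm). Origin at its underside.
- ink_bottle: Bystander, not to be disturbed: small amber bottle, diameter 44, 90 tall, upright (mm). Origin at its underside.
- foil_roll: Bystander, not to be disturbed: short brass-coloured roll, diameter 50, 70 tall, upright (mm). Origin at its underside.
- paste_brush: Bystander, not to be disturbed: paste brush lying flat, long axis x (mm). Origin at its underside.
- bone_folder: Bystander, not to be disturbed: white flat bone folder 140 x 20 x 6 lying flat, long axis x (mm). Origin at its underside.
- weight: Bystander, not to be disturbed: dark steel weight 70 x 50 x 40 (mm). Origin at its underside.
- straightedge: Bystander, not to be disturbed: steel straightedge 250 x 30 x 5 lying flat, long axis x (mm). Origin at its underside.
There are look-alikes about, which are no part of the job. What is shaped like the cover3 but grey is not meant.

How it is judged:
By the outcome, as a careful person would: the job done as asked, in the order asked, and still so for the second after the job is handed in, with the robot touching nothing.
Of cover0, cover1, cover2, cover3 only 2 to 4 are there at a start; the rules pass over those that are not, and their reading is None.
At some moment in a run one of cover0, cover1, cover2, cover3 may be knocked a few centimetres aside while the robot is not near it.
Once in a run the grip may slacken for a moment while it holds something.
It also fails if it takes over 210 s, if anything falls off the work surface, if the arm or the gripper's body presses on something with over 40 N, if the wrist force passes 120 N, or if a joint passes its speed limit or range.

### The arm

A 6-joint arm with a two-finger parallel gripper is mounted at the origin on the work surface. World frame = base frame: x ahead of the robot, y to its left, z up, the work surface at z = 0. Lengths are in m, angles in rad, forces in N, time in s.
With the tool pointing down it reaches from about 0.25 to 0.725 m from the base axis. Payload 4 kg.
Tool frame: the origin (TCP) lies at the very end of the fingers, on their centre line; the grasp point (between the pads) lies 19 mm behind it; z points along the fingers, y is the line along which they close (so a half turn about z gives the same grasp; the last joint's range is limited). The gripper opens to 85 mm and grips with 20 to 120 N. Pads are 22 mm wide; open, the fingers measure 114 mm over their backs; the gripper's body (76 mm by 85 mm) begins 54 mm behind the grasp point. The pads swing forward as they close: fully open they stand 13 mm farther back than shut.
Start: joints at [-1.167, 0.241, 0.005, 1.335, 0, 1.571], TCP at [0.196, -0.46, 0.231] pointing down, gripper open.
Joint ranges: [-2.72, 2.72], [-1.05, 1.87], [-1.09, 1.28], [-1.99, 2.15], [-1.42, 1.44], [-3.14, 3.14]. Speed limits (rad/s): [2.79, 2.79, 3.14, 3.14, 3.14, 3.14].

### API

Orientations are given as a unit quaternion [x, y, z, w].
In Python, from workcell import * gives the robot as it stands. The module is installed in compiled form; this text tells all that it offers.
- The arm moves only by the tool send_rows, never from a script. Its argument "steps" is text: rows parted by semicolons, each of 7 numbers parted by spaces: the opening, from -1 (shut) to 1 (fully open), then the shift along the world's x, y, z in m, then the turn, a rotation vector about the world's x, y, z in rad. A call has exactly 5 rows; each row shifts and turns the commanded pose from where the row before left it; what a row does not reach is not made up. A row lasts 1/12 s, in which the tool goes at most 41.7 mm and 7.16 degrees, less where a joint would pass 70% of its speed; a pose out of reach is approached as far as the arm can. A call is refused whole if a number of a shift passes 0.0417 or a number of a turn 0.125, either way. A call with a gripper value outside its range is refused whole. The fingers move at their own pace and stop on an object; the grip force is fixed at half the most. Time passes only in rows, so rows that do not move let the fingers close, or fill a call up. It gives the time, the measured TCP pose, the force, the opening and the grip force at its end, in the units of the state.
- get_obs(): the state, without advancing time (a new reading comes with each control period).
- camera(name): name is "side" or "top" or "wrist"; returns a dict with "frame" (420x560x3 uint8, red, green, blue), "range_z" (420x560 float32, m along the optical axis (not along the pixel's ray), 0 where there is no reading), "camera_matrix" (3x3 intrinsics, pixels), "extrinsics" (4x4, takes a point from world to camera coordinates); the wrist camera has in their place "T_tool_cam" (4x4, takes a point from camera to tool coordinates, whose origin is the TCP and whose axes are the flange's). Camera axes: x right, y down, z forward; pixel columns grow to the right and rows downward; lengths in m; the calibration is good to about 2 mm. A picture is of the moment at which its call begins: read the wrist's pose just before it.
- job_done(): hands the job in; it is judged then, once.
The state is a dict: "clock": time; "joint_pos": joint angles; "joint_vel": joint speeds; "tau": joint torques, N m; "eef_pos": TCP position; "tool_rot": TCP orientation; "ft_force": force on the tool from outside, world axes, zero at the start; "ft_torque": the same for the moment, N m; "grip_width": finger opening in m; "grasp_force": force on a finger pad.
Only numpy, scipy, OpenCV 4.12 (cv2) and the standard library are available. Lean on these libraries where they do the work, as an engineer would, in place of code of your own. Each camera call takes 0.05 s, during which the arm holds its last target. There are 200 camera calls.

## Working session

There is one attempt and no reset: what is moved stays moved. The work goes in short steps, Python scripts to look and compute and a tool call to move; the robot and the scene stay as the last step left them, time stands still between calls to the robot, and variables do not carry over. Pictures are saved under pics/ and viewed, at most 14 in all, crops included, and the job is handed in when it is done.

Besides the shell and the picture viewer there is one more tool, called as a command line: name --argument value ..., lists and objects as JSON in quotes. send_rows: Moves the arm, as the interface text tells. Its arguments: {"type":"object","properties":{"steps":{"type":"string"}},"required":["steps"]}

```bash
mkdir -p pics; cat > h.py <<'E'
from workcell import *
import numpy as np, cv2
from scipy.spatial.transform import Rotation as R
def cloud(name):
    o=get_obs(); c=camera(name); z=c["range_z"]; K=c["camera_matrix"]
    v,u=np.mgrid[:z.shape[0],:z.shape[1]]
    P=np.stack([(u-K[0,2])/K[0,0]*z,(v-K[1,2])/K[1,1]*z,z],-1)
    if name=="wrist":
        T=np.eye(4);T[:3,:3]=R.from_quat(o["tool_rot"]).as_matrix();T[:3,3]=o["eef_pos"]
        M=T@c["T_tool_cam"]
    else: M=np.linalg.inv(c["extrinsics"])
    W=P@M[:3,:3].T+M[:3,3]; W[z==0]=np.nan
    return c["frame"],W
def save(name,f,s=1.4,roi=None):
    if roi: f=f[roi[1]:roi[3],roi[0]:roi[2]]
    cv2.imwrite("pics/"+name,cv2.resize(f[...,::-1],None,fx=s,fy=s))
E
python3 - <<'E'
from h import *
f,W=cloud("top");np.savez("top.npz",f=f,W=W);save("top.png",f)
f,W=cloud("side");np.savez("side.npz",f=f,W=W);save("side.png",f)
o=get_obs();print(o)
E
```

```text
{'clock': 0.1, 'joint_pos': array([-1.16695846e+00,  2.41328173e-01,  3.85388686e-03,  1.33518502e+00,
       -2.91937888e-05,  1.57077567e+00]), 'joint_vel': array([ 0.00086088, -0.00027449,  0.00302637, -0.00080993,  0.00084717,
        0.00092832]), 'tau': array([-1.77532570e-05, -3.73138082e+01,  2.53009737e+01,  1.08779641e-02,
       -7.80942355e-05, -1.13442960e-05]), 'eef_pos': array([ 0.19624618, -0.45926648,  0.23050476]), 'tool_rot': array([ 9.79681041e-01,  2.00559690e-01, -2.01100989e-04, -9.09640420e-04]), 'ft_force': array([ 0.4183229 ,  0.14617827, -0.1315761 ]), 'ft_torque': array([ 0.01189933, -0.0147554 ,  0.01233163]), 'grasp_force': 0.0, 'grip_width': 0.08513526843940417}
```

View pics/top.png

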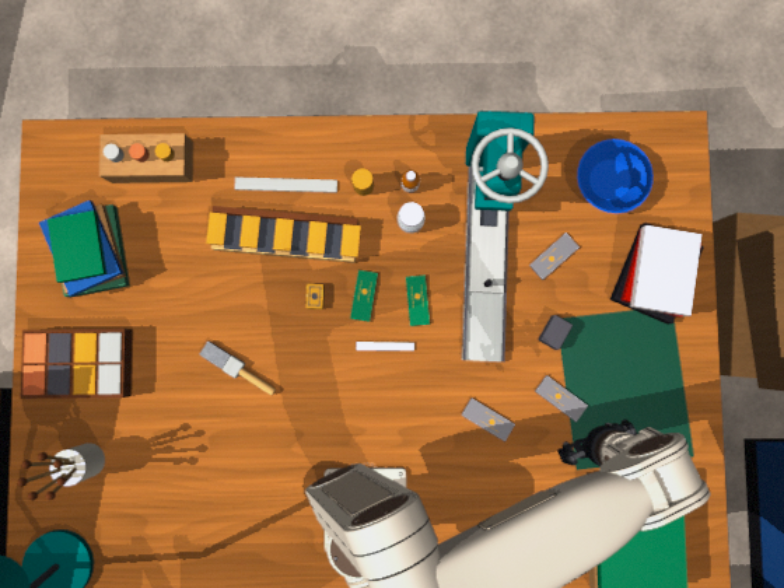

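View pics/side.png

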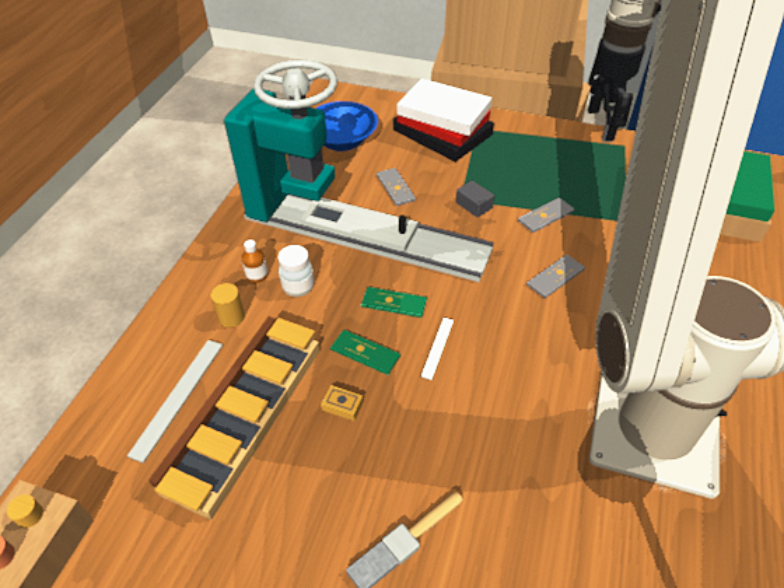

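```bash
cat >> h.py <<'E'
def rect(P):
    (c,s,a)=cv2.minAreaRect((P[:,:2]*1000).astype(np.float32))
    if s[0]<s[1]: s=(s[1],s[0]);a+=90
    a=(a+90)%180-90
    return np.round(c,1),np.round(s,1),round(a,2),np.round(np.nanmedian(P[:,2])*1000,1)
def blobs(m,W,minpx=40):
    n,l,st,_=cv2.connectedComponentsWithStats(m.astype(np.uint8))
    for i in range(1,n):
        if st[i,4]>=minpx:
            P=W[l==i]; P=P[~np.isnan(P[:,0])]
            if len(P)>20: yield st[i],P
E
python3 - <<'E'
from h import *
for n in ("top","side"):
    d=np.load(n+".npz");f=d["f"];W=d["W"];hsv=cv2.cvtColor(f,cv2.COLOR_RGB2HSV)
    H,S,V=[hsv[...,i].astype(int) for i in range(3)]
    near=(W[...,0]>0.15)&(W[...,0]<.95)&(abs(W[...,1])<.6)
    print(n,"green");
    for s,P in blobs((H>50)&(H<85)&(S>130)&near&(W[...,2]<.03),W): print(s[:4],rect(P))
    print("objects by height")
    for s,P in blobs(near&(W[...,2]>.015)&(W[...,2]<.2),W,60): print(s[:4],rect(P))
    print("yellow")
    for s,P in blobs((H>17)&(H<30)&(S>170)&(V>140)&near&(W[...,2]>.01),W): print(s[:4],rect(P))
    print("z 29..35 light gray bed")
    for s,P in blobs(near&(W[...,2]>.027)&(W[...,2]<.037)&(S<60),W): print(s[:4],rect(P))
E
```

```text
top green
[251 193  19  36] (array([505.9,  -1.4]), array([117.5,  46.2]), -9.8, np.float64(7.1))
[290 197  17  36] (array([ 492.6, -130.5]), array([116.4,  45.5]), 4.62, np.float64(6.9))
[401 224  40  91] (array([ 306.4, -536.4]), array([298.3, 126.7]), 0.14, np.float64(0.1))
objects by height
[333  89   8  30] (array([ 838.6, -252.3]), array([49.9, 12.2]), 12.54, np.float64(113.3))
[74 95 64 35] (array([840.6, 507.3]), array([184.6, 103.2]), -89.52, np.float64(68.7))
[413  99  27  53] (array([ 783. , -556.7]), array([177.6,  86.4]), 0.04, np.float64(38.2))
[252 120  15  19] (array([775.7,  -4.1]), array([48.6, 46.7]), -2.66, np.float64(67.4))
[287 121  13  16] (array([ 777. , -116.6]), array([42.2, 40.8]), 48.63, np.float64(61.0))
[331 120  36 138] (array([ 579.5, -296.7]), array([460.3, 100.3]), -3.02, np.float64(29.9))
[284 144  20  22] (array([ 685.4, -116.6]), array([60.3, 59.4]), 43.19, np.float64(83.3))
[148 147 110  40] (array([653.7, 187. ]), array([363.1, 101.2]), 84.19, np.float64(41.4))
[ 71 153  21  53] (array([619.4, 580.3]), array([178.2,  39.7]), 0.29, np.float64(58.
[... 3485 characters left out ...]
26  13] (array([ 408.3, -430.9]), array([76.1, 40.3]), 4.6, np.float64(32.2))
[214 141  84  37] (array([ 626.9, -296.7]), array([237.7,  86.8]), -3.32, np.float64(31.2))
[175 187  15   9] (array([ 767.7, -103.6]), array([41.4, 17.2]), 44.88, np.float64(31.3))
[201 196  22  10] (array([675.8, -93.7]), array([58.4, 21.4]), 33.91, np.float64(32.5))
[186 242  33  22] (array([633.8,  66.7]), array([83.5, 39.2]), -10.88, np.float64(30.2))
[168 266  36  26] (array([642.4, 149.5]), array([82.2, 42.2]), -6.63, np.float64(29.9))
[148 293  38  26] (array([649.9, 227.3]), array([82.6, 40.2]), -7.32, np.float64(29.8))
[126 321  40  31] (array([658.7, 309.1]), array([84.4, 42.1]), -6.32, np.float64(29.8))
```

```bash
python3 - <<'E'
from h import *
d=np.load("side.npz");save("crop.png",d["f"],3.5,(190,170,390,310))
E
```

```text
(no output)
```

View pics/crop.png

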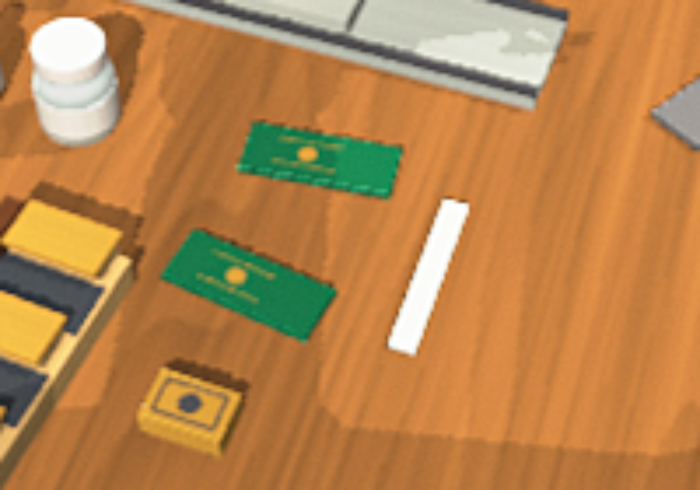

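Candidates (top.png px): green covers (365,295) and (417,300) – wanted, plain green boards with gold lines in the row (crop confirms, at (250,285) and (320,160)). Look-alikes: grey boards (488,418), (562,397), (555,256), green book (77,245), green mat (625,390), green box (645,550). The brass die is at (315,295).

send_rows --steps "1 0.0178 0.0311 -0.002 0 0 -0.0388;1 0.0178 0.0311 -0.002 0 0 -0.0388;1 0.0178 0.0311 -0.002 0 0 -0.0388;1 0.0178 0.0311 -0.002 0 0 -0.0388;1 0.0178 0.0311 -0.002 0 0 -0.0388"

```text
clock: 0.52
eef_pos: [0.2856, -0.3026, 0.2208]
tool_rot: [0.995, 0.103, -0.0, -0.0]
ft_force: [0.6, 0.4, -0.1]
grip_width: 0.0853
grasp_force: 0.0
```

send_rows --steps "1 0.0178 0.0311 -0.002 0 0 -0.0388;1 0.0178 0.0311 -0.002 0 0 -0.0388;1 0.0178 0.0311 -0.002 0 0 -0.0388;1 0.0178 0.0311 -0.002 0 0 -0.0388;1 0.0178 0.0311 -0.002 0 0 -0.0388"

```text
clock: 0.93
eef_pos: [0.3747, -0.147, 0.211]
tool_rot: [1.0, 0.007, -0.0, -0.0]
ft_force: [0.8, -1.1, 0.1]
grip_width: 0.0851
grasp_force: 0.0
```

send_rows --steps "1 0.0178 0.0311 -0.002 0 0 -0.0388;1 0.0178 0.0311 -0.002 0 0 -0.0388;1 0.0178 0.0311 -0.002 0 0 -0.0388;1 0.0178 0.0311 -0.002 0 0 -0.0388;1 0.0178 0.0311 -0.002 0 0 -0.0388"

```text
clock: 1.35
eef_pos: [0.4583, -0.0387, 0.2009]
tool_rot: [0.998, -0.055, 0.0, -0.02]
ft_force: [-0.6, -0.5, 0.1]
grip_width: 0.0852
grasp_force: 0.0
```

send_rows --steps "1 0 0 0 0 0 0;1 0 0 0 0 0 0;1 0 0 0 0 0 0;1 0 0 0 0 0 0;1 0 0 0 0 0 0"

```text
clock: 1.77
eef_pos: [0.4571, -0.0422, 0.2015]
tool_rot: [0.998, -0.058, 0.001, -0.019]
ft_force: [-1.0, 0.3, -0.4]
grip_width: 0.0854
grasp_force: 0.0
```

```bash
cat >> h.py <<'E'
def st():
    o=get_obs();r=R.from_quat(o["tool_rot"]).as_matrix()
    print("t",round(o["clock"],2),"p",np.round(o["eef_pos"]*1000,1),"yaw",np.round(np.degrees(np.arctan2(r[1,0],r[0,0])),2),"tilt",np.round(np.degrees(r[:2,2]),2),"F",np.round(o["ft_force"],1),"w",np.round(o["grip_width"]*1000,1),"g",np.round(o["grasp_force"],1))
def greens(n):
    f,W=cloud(n);hsv=cv2.cvtColor(f,cv2.COLOR_RGB2HSV);H,S,V=[hsv[...,i].astype(int) for i in range(3)]
    for s,P in blobs((H>50)&(H<85)&(S>130)&(W[...,2]<.1)&(W[...,1]>-.3)&(W[...,1]<.5),W): print(n,s[:4],rect(P))
    return f,W
E
python3 - <<'E'
from h import *
st();f,W=greens("wrist");np.savez("w1.npz",f=f,W=W);save("w1.png",f);st();greens("top")
E
```

```text
t 1.77 p [457.1 -42.2 201.5] yaw -6.7 tilt [0.22 2.22] F [-1.   0.3 -0.4] w 85.4 g 0.0
wrist [326  79  59 121] (array([ 491.8, -128.9]), array([119. ,  47.8]), 4.72, np.float64(7.7))
wrist [213  84  46  67] (array([531.7,  -5.1]), array([64.6, 47. ]), -10.26, np.float64(7.6))
wrist [213 173  42  27] (array([460.4,   7.7]), array([46.4, 29.5]), 81.41, np.float64(7.6))
t 1.82 p [457.3 -42.2 201.5] yaw -6.69 tilt [0.23 2.22] F [-0.4 -0.3  0.3] w 85.3 g 0.0
top [293 197  14  36] (array([ 492.6, -134.5]), array([118.6,  43.8]), 0.38, np.float64(7.6))
```

View pics/w1.png

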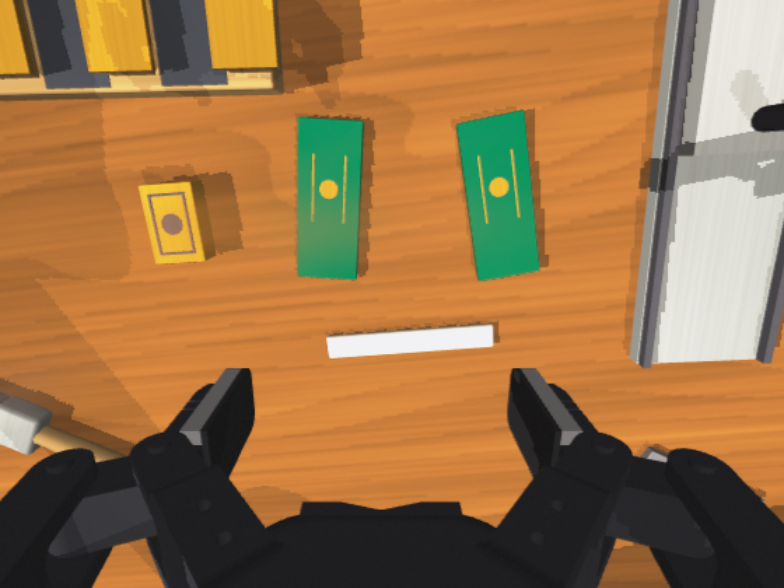

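The wrist picture shows cover A at (330,198), cover B at (498,195), die at (172,222), bone folder (410,340), rack mouths top-left, press right. The last moves stopped short, so I check the joints.

send_rows --steps "1 0.002 0.02 0 0 0 0;1 0.002 0.02 0 0 0 0;1 0 0.01 0 0 0 0;1 0 0 0 0 0 0;1 0 0 0 0 0 0"

```text
clock: 2.28
eef_pos: [0.4592, -0.0185, 0.2013]
tool_rot: [0.999, -0.04, 0.001, -0.03]
ft_force: [0.7, 0.2, 0.3]
grip_width: 0.0852
grasp_force: 0.0
```

```bash
python3 - <<'E'
from h import *
st();print(np.round(get_obs()["joint_pos"],3));r=R.from_quat(get_obs()["tool_rot"]);print(r.as_matrix().round(3))
E
```

```text
t 2.28 p [459.2 -18.5 201.3] yaw -4.55 tilt [0.23 3.48] F [0.7 0.2 0.3] w 85.2 g 0.0
[-0.08   0.177 -0.156  1.238  0.061  3.141]
[[ 0.997 -0.079  0.004]
 [-0.079 -0.995  0.061]
 [-0.001 -0.061 -0.998]]
```

send_rows --steps "1 0.001 0.005 0 -0.061 0 0.08;1 0.001 0.005 0 0 0 0.1235;1 0.001 0.005 0 0 0 0.1235;1 0.001 0.005 0 0 0 0.1235;1 0.001 0.006 0 0 0 0.1235"

```text
clock: 2.7
eef_pos: [0.4643, 0.0073, 0.2013]
tool_rot: [0.969, 0.247, 0.001, -0.0]
ft_force: [-0.1, -0.5, -0.6]
grip_width: 0.0856
grasp_force: 0.0
```

send_rows --steps "1 0 0 0 0 0 0.1235;1 0 0 0 0 0 0.1235;1 0 0 0 0 0 0.1235;1 0 0 0 0 0 0.1235;1 0 0 0 0 0 0.1235"

```text
clock: 3.12
eef_pos: [0.4642, 0.0071, 0.2013]
tool_rot: [0.848, 0.53, 0.001, -0.0]
ft_force: [0.6, 0.5, -1.0]
grip_width: 0.0854
grasp_force: 0.0
```

send_rows --steps "1 0 0 0 0 0 0.1235;1 0 0 0 0 0 0.1235;1 0 0 0 0 0 0.1235;1 0 0 0 0 0 0.1235;1 0 0 0 0 0 0.1235"

```text
clock: 3.53
eef_pos: [0.4642, 0.007, 0.2013]
tool_rot: [0.647, 0.763, 0.0, -0.001]
ft_force: [-0.1, 0.4, -0.1]
grip_width: 0.0854
grasp_force: 0.0
```

send_rows --steps "1 0 0 0 0 0 0.1235;1 0 0 0 0 0 0.1235;1 0 0 0 0 0 0.1235;1 0 0 0 0 0 0.1235;1 0 0 0 0 0 0.1235"

```text
clock: 3.95
eef_pos: [0.4643, 0.007, 0.2013]
tool_rot: [0.385, 0.923, 0.0, -0.001]
ft_force: [-0.6, 0.1, -0.4]
grip_width: 0.0851
grasp_force: 0.0
```

send_rows --steps "1 0 0 -0.02 0 0 0.1235;1 0 0 -0.02 0 0 0.1235;1 0 0 -0.02 0 0 0.1235;1 0 0 -0.02 0 0 0.1235;1 0 0 0 0 0 0"

```text
clock: 4.37
eef_pos: [0.4612, 0.007, 0.1178]
tool_rot: [0.149, 0.989, -0.001, -0.005]
ft_force: [-0.8, 0.0, -0.2]
grip_width: 0.0857
grasp_force: 0.0
```

```bash
python3 - <<'E'
from h import *
st();greens("wrist");st();greens("side");print(get_obs()["joint_pos"].round(3))
# rack fit from first wrist view (was tilted - pose accounted)
d=np.load("w1.npz");f,W=d["f"],d["W"];hsv=cv2.cvtColor(f,cv2.COLOR_RGB2HSV);H,S,V=[hsv[...,i].astype(int) for i in range(3)]
for s,P in blobs((H>17)&(H<30)&(S>170)&(V>140)&(W[...,2]>.01),W): print(s[:4],rect(P))
E
```

```text
t 4.37 p [461.2   7.  117.8] yaw 162.83 tilt [-0.52  0.01] F [-0.8  0.  -0.2] w 85.7 g 0.0
wrist [244 185  68 129] (array([5.045e+02, 3.000e-01]), array([120. ,  47.2]), -9.99, np.float64(7.6))
wrist [ 98 230  64  69] (array([ 476.2, -130. ]), array([51.8, 50.1]), -79.83, np.float64(7.7))
wrist [169 299  24  32] (array([ 543. , -107.2]), array([33.2, 17. ]), -41.75, np.float64(7.5))
t 4.42 p [462.4   7.  119.7] yaw 162.58 tilt [-0.39  0.01] F [ 0.2 -0.  -1. ] w 85.1 g 0.0
side [272 210  33  17] (array([ 472.4, -128.3]), array([78.3, 49.3]), 4.98, np.float64(6.8))
side [237 236  49  31] (array([504. ,   2.4]), array([118.9,  50.5]), -11.42, np.float64(7.1))
[ 0.015  0.254 -0.279  1.041  0.     0.32 ]
[ 0  0 21 53] (array([630.8, 179.1]), array([40.7, 19.7]), -7.22, np.float64(45.4))
[54  0 55 52] (array([623.3, 111.3]), array([42.9, 39.7]), 84.13, np.float64(45.4))
[146   0  52  49] (array([614.1,  31.4]), array([41.3, 37.4]), 84.02, np.float64(45.6))
[ 99 130  48  59] (array([503.3, 117.5]), array([60. , 40.7]), -2.9, np.float64(21.5))
[108 140  29  40] (array([503.2, 117.7]), array([41.6, 23.4]), -2.95, np.float64(21.5))
```

send_rows --steps "1 0.0005 0.0005 -0.015 0.003 0 0.065;1 0.0005 0 -0.02 0 0 0.064;1 0 0 -0.02 0 0 0;1 0 0 -0.02 0 0 0;1 0 0 -0.02 0 0 0"

```text
clock: 4.88
eef_pos: [0.4673, 0.0076, 0.0275]
tool_rot: [0.088, 0.996, 0.002, 0.001]
ft_force: [0.3, -0.3, -0.0]
grip_width: 0.0854
grasp_force: 0.0
```

send_rows --steps "1 0 0 -0.015 0 0 0;1 0 0 0 0 0 0;1 0 0 0 0 0 0;1 0 0 0 0 0 0;1 0 0 0 0 0 0"

```text
clock: 5.3
eef_pos: [0.467, 0.0076, 0.0131]
tool_rot: [0.086, 0.996, 0.002, 0.001]
ft_force: [-0.6, -0.2, 0.6]
grip_width: 0.0853
grasp_force: 0.0
```

```bash
python3 - <<'E'
from h import *
st()
E
```

```text
t 5.3 p [467.    7.6  13.1] yaw 170.08 tilt [0.08 0.18] F [-0.6 -0.2  0.6] w 85.3 g 0.0
```

send_rows --steps "1 -0.004 0 -0.01 0 0 0;1 0 0 -0.005 0 0 0;1 0 0 0 0 0 0;-1 0 0 0 0 0 0;-1 0 0 0 0 0 0"

```text
clock: 5.72
eef_pos: [0.4618, 0.0076, -0.0032]
tool_rot: [0.086, 0.996, 0.002, -0.001]
ft_force: [0.6, 0.0, -0.4]
grip_width: 0.0639
grasp_force: 0.0
```

send_rows --steps "-1 0 0 0 0 0 0;-1 0 0 0 0 0 0;-1 0 0 0 0 0 0;-1 0 0 0 0 0 0;-1 0 0 0 0 0 0"

```text
clock: 6.13
eef_pos: [0.4622, 0.0072, -0.0022]
tool_rot: [0.086, 0.996, 0.001, -0.0]
ft_force: [-1.9, -0.9, 9.5]
grip_width: 0.0463
grasp_force: 65.9
```

```bash
python3 - <<'E'
from h import *
st()
E
```

```text
t 6.13 p [462.2   7.2  -2.2] yaw 170.1 tilt [0.   0.12] F [-1.9 -0.9  9.5] w 46.3 g 65.9
```

send_rows --steps "-1 0 0 0.01 0 0 0;-1 0 0 0.02 0 0 0;-1 0 0 0.025 0 0 0;-1 0 0 0.025 0 0 0;-1 0 0 0 0 0 0"

```text
clock: 6.55
eef_pos: [0.4649, 0.0077, 0.081]
tool_rot: [0.086, 0.996, 0.002, 0.003]
ft_force: [1.2, 0.2, -0.4]
grip_width: 0.0463
grasp_force: 61.9
```

send_rows --steps "-1 0.004 0.024 0 0 0 0.008;-1 0.004 0.024 0 0 0 0.008;-1 0.004 0.024 0 0 0 0.008;-1 0.004 0.024 0 0 0 0.008;-1 0.004 0.024 0 0 0 0.008"

```text
clock: 6.97
eef_pos: [0.4811, 0.1286, 0.0759]
tool_rot: [0.066, 0.998, 0.001, -0.001]
ft_force: [0.7, -0.4, -1.3]
grip_width: 0.046
grasp_force: 61.9
```

send_rows --steps "-1 0.004 0.024 0 0 0 0.008;-1 0.004 0.024 0 0 0 0.008;-1 0.004 0.024 0 0 0 0.008;-1 0.003 0.024 0 0 0 0.008;-1 0.002 0.02 0 0 0 0"

```text
clock: 7.38
eef_pos: [0.4982, 0.2452, 0.0757]
tool_rot: [0.05, 0.999, 0.002, -0.001]
ft_force: [0.2, -0.5, -0.2]
grip_width: 0.0462
grasp_force: 61.9
```

send_rows --steps "-1 0 0 0 0 0 0;-1 0 0 0 0 0 0;-1 0 0 0 0 0 0;-1 0 0 0 0 0 0;-1 0 0 0 0 0 0"

```text
clock: 7.8
eef_pos: [0.498, 0.2425, 0.0762]
tool_rot: [0.051, 0.999, 0.001, -0.001]
ft_force: [0.3, -1.0, -1.1]
grip_width: 0.0457
grasp_force: 61.9
```

```bash
python3 - <<'E'
from h import *
st();f,W=greens("side");greens("wrist")
save("s2.png",f,2.2,(90,160,390,400))
E
```

```text
t 7.8 p [498.  242.5  76.2] yaw 174.16 tilt [-0.16  0.15] F [ 0.3 -1.  -1.1] w 45.7 g 61.9
side [258 206  47  21] (array([ 491.7, -126. ]), array([117.9,  50. ]), 5.9, np.float64(7.2))
side [175 293  29  26] (array([580.1, 236.2]), array([75.6, 47.7]), -6.29, np.float64(85.2))
side [220 308  15  24] (array([494.7, 244.1]), array([48. , 26.3]), 88.08, np.float64(85.3))
wrist [221 241 103 121] (array([514.7, 241.5]), array([67. , 48.3]), -5.41, np.float64(86.2))
```

View pics/s2.png

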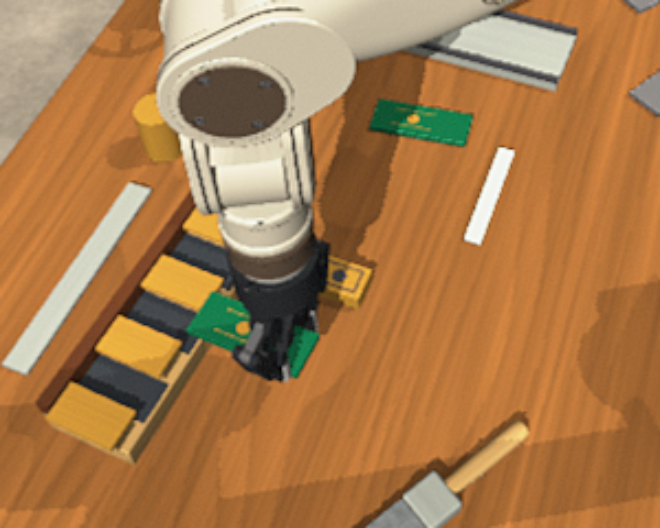

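Side view: cover held level in the gripper (around px (250,330) in the crop), nose before slot 2's mouth; cover B (420,122) undisturbed.

send_rows --steps "-1 0 0.0009 -0.01 0 0 0.002;-1 0 0 -0.015 0 0 0;-1 0 0 -0.015 0 0 0;-1 0 0 -0.005 0 0 0;-1 0 0 0 0 0 0"

```text
clock: 8.32
eef_pos: [0.4967, 0.2435, 0.0293]
tool_rot: [0.049, 0.999, 0.0, -0.003]
ft_force: [0.1, -0.1, -1.5]
grip_width: 0.0459
grasp_force: 65.6
```

```bash
python3 - <<'E'
from h import *
st();greens("wrist");greens("side")
E
```

```text
t 8.32 p [496.7 243.5  29.3] yaw 174.34 tilt [-0.35  0.06] F [ 0.1 -0.1 -1.5] w 45.9 g 65.6
wrist [221 240 103 122] (array([513.2, 242.2]), array([67.4, 48.1]), -5.33, np.float64(38.9))
side [258 206  47  21] (array([ 491.9, -126.5]), array([117.5,  51.5]), 4.94, np.float64(7.1))
side [179 304  27  27] (array([571.8, 239. ]), array([57.3, 48.9]), -3.68, np.float64(39.2))
side [222 319  15  23] (array([489.3, 243.7]), array([52. , 22.8]), -82.52, np.float64(39.6))
```

send_rows --steps "-1 0.0099 -0.001 0 0 0 0;-1 0.0099 -0.001 0 0 0 0;-1 0.0099 -0.001 0 0 0 0;-1 0.0099 -0.001 0 0 0 0;-1 0 0 0 0 0 0"

```text
clock: 8.83
eef_pos: [0.5407, 0.2405, 0.0321]
tool_rot: [0.05, 0.999, 0.002, 0.0]
ft_force: [1.4, -0.2, -2.3]
grip_width: 0.0462
grasp_force: 65.4
```

```bash
python3 - <<'E'
from h import *
st()
E
```

```text
t 8.83 p [540.7 240.5  32.1] yaw 174.29 tilt [0.05 0.22] F [ 1.4 -0.2 -2.3] w 46.2 g 65.4
```

send_rows --steps "-1 0 -0.0012 -0.002 0 0 0;-1 0.01 -0.001 -0.0005 0 0 0;-1 0.01 -0.001 0 0 0 0;-1 0.008 -0.0008 0 0 0 0;-1 0 0 0 0 0 0"

```text
clock: 9.25
eef_pos: [0.5677, 0.2365, 0.0295]
tool_rot: [0.05, 0.999, 0.002, 0.0]
ft_force: [-0.4, -0.1, -0.5]
grip_width: 0.0459
grasp_force: 65.7
```

```bash
python3 - <<'E'
from h import *
st()
E
```

```text
t 9.25 p [567.7 236.5  29.5] yaw 174.32 tilt [0.01 0.21] F [-0.4 -0.1 -0.5] w 45.9 g 65.7
```

Sliding freely; 21.5 mm left.

send_rows --steps "-1 0.008 -0.0008 0 0 0 0;-1 0.007 -0.0007 0 0 0 0;-1 0.004 -0.0004 0 0 0 0;-1 0.002 -0.0002 0 0 0 0;-1 0 0 0 0 0 0"

```text
clock: 9.67
eef_pos: [0.587, 0.2343, 0.0287]
tool_rot: [0.049, 0.999, 0.001, -0.001]
ft_force: [0.2, -0.1, -0.7]
grip_width: 0.0458
grasp_force: 65.7
```

```bash
python3 - <<'E'
from h import *
st()
E
```

```text
t 9.67 p [587.  234.3  28.7] yaw 174.34 tilt [-0.15  0.17] F [ 0.2 -0.1 -0.7] w 45.8 g 65.7
```

send_rows --steps "-1 0.002 -0.0002 0 0 0 0;-1 0.0015 0 0 0 0 0;-1 0 0 0 0 0 0;-1 0 0 0 0 0 0;-1 0 0 0 0 0 0"

```text
clock: 10.08
eef_pos: [0.5875, 0.2342, 0.028]
tool_rot: [0.049, 0.999, 0.001, -0.004]
ft_force: [-4.4, 1.2, 0.4]
grip_width: 0.0457
grasp_force: 65.8
```

```bash
python3 - <<'E'
from h import *
st()
E
```

```text
t 10.08 p [587.5 234.2  28. ] yaw 174.4 tilt [-0.45  0.14] F [-4.4  1.2  0.4] w 45.7 g 65.8
```

send_rows --steps "-1 0.0015 0 0 0 0 0;-1 0 0 0 0 0 0;1 0 0 0 0 0 0;1 0 0 0 0 0 0;1 0 0 0 0 0 0"

```text
clock: 10.5
eef_pos: [0.5926, 0.2344, 0.0293]
tool_rot: [0.049, 0.999, 0.002, -0.0]
ft_force: [0.1, 0.3, -0.6]
grip_width: 0.0798
grasp_force: 0.0
```

send_rows --steps "1 0 0 0 0 0 0;1 0 0 0.015 0 0 0;1 0 0 0.03 0 0 0;1 0 0 0.03 0 0 0;1 -0.02 0 0.03 0 0 0"

```text
clock: 10.92
eef_pos: [0.5747, 0.234, 0.1348]
tool_rot: [0.05, 0.999, 0.002, 0.0]
ft_force: [0.9, 1.3, 0.9]
grip_width: 0.0854
grasp_force: 0.0
```

send_rows --steps "1 -0.03 -0.02 0 0 0 0;1 -0.03 -0.02 0 0 0 0;1 -0.01 -0.03 0 0 0 0;1 0 -0.03 0 0 0 0;1 0 0 0 0 0 0"

```text
clock: 11.33
eef_pos: [0.501, 0.1301, 0.1346]
tool_rot: [0.051, 0.999, 0.0, -0.001]
ft_force: [-0.5, 0.3, -0.1]
grip_width: 0.0856
grasp_force: 0.0
```

```bash
python3 - <<'E'
from h import *
st();greens("side");f,W=greens("wrist");save("w3.png",f);greens("top")
E
```

```text
t 11.33 p [501.  130.1 134.6] yaw 174.11 tilt [-0.09  0.04] F [-0.5  0.3 -0.1] w 85.6 g 0.0
side [258 206  47  21] (array([ 492.3, -126.4]), array([118.2,  52.8]), 5.09, np.float64(7.1))
side [147 292  54  35] (array([630.9, 232.4]), array([119.7,  48.1]), -4.51, np.float64(37.3))
wrist [  0 176  26  95] (array([ 503.6, -109.8]), array([91.6, 25.2]), -16.66, np.float64(7.6))
wrist [391 272  35  30] (array([578.2, 250.2]), array([37.9, 18.9]), 42.03, np.float64(37.3))
top [184 156  12  21] (array([655.6, 229.7]), array([70.8, 33.2]), -5.9, np.float64(36.9))
top [290 197  17  36] (array([ 493.1, -130. ]), array([117.7,  45.2]), 5.48, np.float64(6.8))
```

View pics/w3.png

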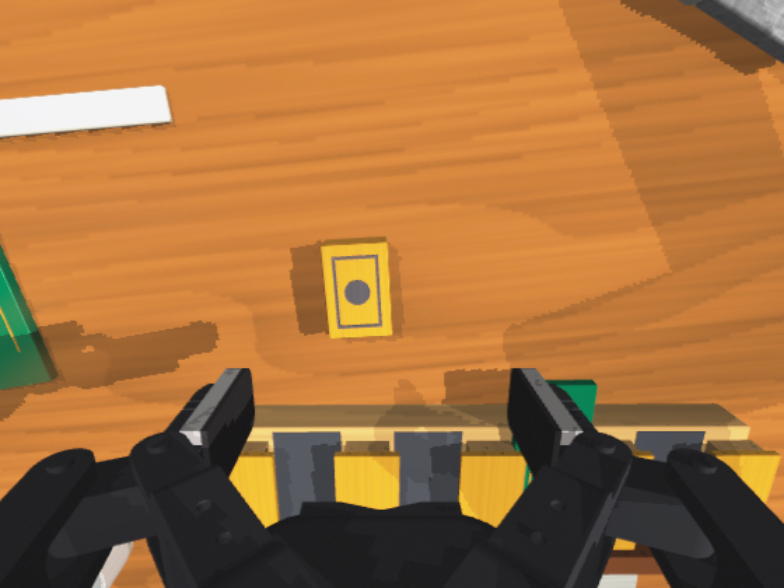

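Wrist view: die at (357,290), cover A's tail (572,395) sticking out of slot 2. Next cover B.

send_rows --steps "1 -0.0064 -0.0328 0 0 0 0.023;1 -0.0064 -0.0328 0 0 0 0.023;1 -0.0064 -0.0328 0 0 0 0.023;1 -0.0064 -0.0328 0 0 0 0.023;1 -0.0064 -0.0328 0 0 0 0.023"

```text
clock: 11.9
eef_pos: [0.4705, -0.0301, 0.1339]
tool_rot: [-0.01, 1.0, 0.001, -0.001]
ft_force: [-0.2, -1.4, -0.3]
grip_width: 0.0853
grasp_force: 0.0
```

send_rows --steps "1 -0.0064 -0.0328 0 0 0 0.023;1 -0.0064 -0.0328 0 0 0 0.023;1 -0.0064 -0.0328 0 0 0 0.023;1 0 0 -0.01 0 0 0;1 0 0 0 0 0 0"

```text
clock: 12.32
eef_pos: [0.4506, -0.1291, 0.1227]
tool_rot: [-0.042, 0.999, 0.002, -0.002]
ft_force: [-0.0, 0.6, -0.5]
grip_width: 0.0852
grasp_force: 0.0
```

```bash
python3 - <<'E'
from h import *
st();greens("wrist");st()
E
```

```text
t 12.32 p [ 450.6 -129.1  122.7] yaw -175.24 tilt [-0.23  0.19] F [-0.   0.6 -0.5] w 85.2 g 0.0
wrist [240 183  56 123] (array([ 491.6, -129. ]), array([120.2,  47.3]), 4.6, np.float64(7.6))
t 12.37 p [ 450.7 -128.1  123.2] yaw -175.14 tilt [-0.23  0.2 ] F [-0.4  0.1  0.1] w 85.4 g 0.0
```

send_rows --steps "1 -0.0015 -0.0043 -0.02 0 0 -0.003;1 0 0 -0.025 0 0 0;1 0 0 -0.025 0 0 0;1 0 0 -0.025 0 0 0;1 0 0 -0.015 0 0 0"

```text
clock: 12.78
eef_pos: [0.4489, -0.1305, 0.0119]
tool_rot: [-0.043, 0.999, 0.002, -0.002]
ft_force: [-0.2, -0.4, -0.4]
grip_width: 0.0854
grasp_force: 0.0
```

send_rows --steps "1 0 0 0 0 0 0;1 0 0 0 0 0 0;1 0 0 0 0 0 0;1 0 0 0 0 0 0;1 0 0 0 0 0 0"

```text
clock: 13.2
eef_pos: [0.4506, -0.1326, 0.0152]
tool_rot: [-0.042, 0.999, 0.001, 0.0]
ft_force: [-0.5, 0.4, 0.1]
grip_width: 0.0854
grasp_force: 0.0
```

```bash
python3 - <<'E'
from h import *
st()
E
```

```text
t 13.2 p [ 450.6 -132.6   15.2] yaw -175.24 tilt [0.  0.1] F [-0.5  0.4  0.1] w 85.4 g 0.0
```

send_rows --steps "1 -0.001 0 -0.01 0 0 0;1 0 0 -0.006 0 0 0;1 0 0 0 0 0 0;-1 0 0 0 0 0 0;-1 0 0 0 0 0 0"

```text
clock: 13.62
eef_pos: [0.4484, -0.1326, -0.0018]
tool_rot: [-0.041, 0.999, 0.001, -0.001]
ft_force: [-0.2, 0.4, -0.4]
grip_width: 0.0636
grasp_force: 0.0
```

send_rows --steps "-1 0 0 0 0 0 0;-1 0 0 0 0 0 0;-1 0 0 0 0 0 0;-1 0 0 0 0 0 0;-1 0 0 0 0 0 0"

```text
clock: 14.03
eef_pos: [0.4487, -0.1327, -0.0013]
tool_rot: [-0.041, 0.999, 0.001, -0.001]
ft_force: [-1.9, 0.0, 5.5]
grip_width: 0.0457
grasp_force: 61.6
```

```bash
python3 - <<'E'
from h import *
st()
E
```

```text
t 14.03 p [ 448.7 -132.7   -1.3] yaw -175.27 tilt [-0.08  0.12] F [-1.9  0.   5.5] w 45.7 g 61.6
```

send_rows --steps "-1 0 0 0.01 0 0 0;-1 0 0 0.02 0 0 0;-1 0 0 0.025 0 0 0;-1 0 0 0.025 0 0 0;-1 0 0 0 0 0 0"

```text
clock: 14.45
eef_pos: [0.4515, -0.1335, 0.0823]
tool_rot: [-0.041, 0.999, -0.0, 0.003]
ft_force: [1.5, -0.5, -1.0]
grip_width: 0.0461
grasp_force: 61.6
```

send_rows --steps "-1 0.0042 0.0271 0 0 0 -0.0228;-1 0.0042 0.0271 0 0 0 -0.0228;-1 0.0042 0.0271 0 0 0 -0.0228;-1 0.0042 0.0271 0 0 0 -0.0228;-1 0.0042 0.0271 0 0 0 -0.0228"

```text
clock: 14.87
eef_pos: [0.4688, 0.0041, 0.0773]
tool_rot: [0.017, 1.0, 0.001, -0.002]
ft_force: [0.4, -0.3, -1.9]
grip_width: 0.0457
grasp_force: 61.7
```

send_rows --steps "-1 0.0042 0.0271 0 0 0 -0.0228;-1 0.0042 0.0271 0 0 0 -0.0228;-1 0.0042 0.0271 0 0 0 -0.0228;-1 0 0 0 0 0 0;-1 0 0 0 0 0 0"

```text
clock: 15.28
eef_pos: [0.4815, 0.0854, 0.0772]
tool_rot: [0.048, 0.999, 0.001, -0.002]
ft_force: [0.1, -0.5, -0.0]
grip_width: 0.0456
grasp_force: 61.7
```

```bash
python3 - <<'E'
from h import *
st();greens("side");greens("wrist");st()
E
```

```text
t 15.28 p [481.5  85.4  77.2] yaw 174.46 tilt [-0.17  0.15] F [ 0.1 -0.5 -0. ] w 45.6 g 61.7
side [212 240  30  25] (array([552.2,  81. ]), array([67.1, 47.4]), -4.59, np.float64(85.2))
side [256 253  11  19] (array([475.5,  87.1]), array([47.5, 19.5]), 86.39, np.float64(85.3))
side [147 292  54  35] (array([631. , 231.9]), array([120.8,  47. ]), -5.32, np.float64(37.2))
wrist [221 239 102 123] (array([497.8,  82.9]), array([67.8, 47.7]), -5.29, np.float64(85.9))
wrist [465 331  67  45] (array([578.4, 244.7]), array([55.4, 26.4]), 46.78, np.float64(37.2))
t 15.38 p [481.1  83.9  77.3] yaw 174.29 tilt [-0.2   0.14] F [-0.6  0.5 -1.1] w 45.9 g 61.7
```

send_rows --steps "-1 0 0.0007 -0.012 0 0 0;-1 0 0 -0.015 0 0 0;-1 0 0 -0.015 0 0 0;-1 0 0 -0.004 0 0 0;-1 0 0 0 0 0 0"

```text
clock: 15.8
eef_pos: [0.4802, 0.0836, 0.0306]
tool_rot: [0.051, 0.999, 0.001, -0.003]
ft_force: [0.4, 0.3, -1.3]
grip_width: 0.0461
grasp_force: 61.7
```

```bash
python3 - <<'E'
from h import *
st();greens("wrist")
E
```

```text
t 15.8 p [480.2  83.6  30.6] yaw 174.17 tilt [-0.34  0.13] F [ 0.4  0.3 -1.3] w 46.1 g 61.7
wrist [221 239 102 123] (array([496.8,  82. ]), array([67.6, 47.4]), -5.69, np.float64(39.2))
wrist [535 385  25  20] (array([573., 234.]), array([15. ,  6.8]), 83.72, np.float64(34.3))
```

send_rows --steps "-1 0 0.0012 0 0 0 0;-1 0.0099 -0.001 0 0 0 0;-1 0.0099 -0.001 0 0 0 0;-1 0.0099 -0.001 0 0 0 0;-1 0 0 0 0 0 0"

```text
clock: 16.27
eef_pos: [0.514, 0.0831, 0.033]
tool_rot: [0.05, 0.999, 0.002, 0.001]
ft_force: [1.2, -0.5, -2.3]
grip_width: 0.0456
grasp_force: 61.7
```

```bash
python3 - <<'E'
from h import *
st()
E
```

```text
t 16.27 p [514.   83.1  33. ] yaw 174.24 tilt [0.08 0.19] F [ 1.2 -0.5 -2.3] w 45.6 g 61.7
```

send_rows --steps "-1 0 -0.0015 -0.0025 0 0 0;-1 0.01 -0.001 -0.0005 0 0 0;-1 0.01 -0.001 0 0 0 0;-1 0.01 -0.001 0 0 0 0;-1 0 0 0 0 0 0"

```text
clock: 16.68
eef_pos: [0.5432, 0.0786, 0.0295]
tool_rot: [0.05, 0.999, 0.002, 0.0]
ft_force: [-0.1, 0.8, -0.3]
grip_width: 0.0457
grasp_force: 61.8
```

```bash
python3 - <<'E'
from h import *
st()
E
```

```text
t 16.68 p [543.2  78.6  29.5] yaw 174.25 tilt [0.03 0.19] F [-0.1  0.8 -0.3] w 45.7 g 61.8
```

send_rows --steps "-1 0.009 -0.0009 0 0 0 0;-1 0.008 -0.0008 0 0 0 0;-1 0.006 -0.0006 0 0 0 0;-1 0.003 -0.0003 0 0 0 0;-1 0 0 0 0 0 0"

```text
clock: 17.1
eef_pos: [0.5681, 0.0761, 0.0289]
tool_rot: [0.05, 0.999, 0.001, -0.001]
ft_force: [0.1, 0.2, 0.4]
grip_width: 0.0457
grasp_force: 61.8
```

send_rows --steps "-1 0.002 -0.0002 0 0 0 0;-1 0.001 0 0 0 0 0;-1 0 0 0 0 0 0;-1 0 0 0 0 0 0;-1 0 0 0 0 0 0"

```text
clock: 17.52
eef_pos: [0.5704, 0.0759, 0.0288]
tool_rot: [0.05, 0.999, 0.001, -0.001]
ft_force: [-0.1, 0.0, -0.6]
grip_width: 0.0459
grasp_force: 61.9
```

```bash
python3 - <<'E'
from h import *
st()
E
```

```text
t 17.52 p [570.4  75.9  28.8] yaw 174.28 tilt [-0.13  0.17] F [-0.1  0.  -0.6] w 45.9 g 61.9
```

send_rows --steps "-1 0.002 -0.0002 0 0 0 0;-1 0.0015 0 0 0 0 0;-1 0.001 0 0 0 0 0;-1 0 0 0 0 0 0;-1 0 0 0 0 0 0"

```text
clock: 17.93
eef_pos: [0.5716, 0.0758, 0.0288]
tool_rot: [0.05, 0.999, 0.001, -0.004]
ft_force: [-8.2, 0.6, 6.5]
grip_width: 0.0459
grasp_force: 62.7
```

```bash
python3 - <<'E'
from h import *
st()
E
```

```text
t 17.93 p [571.6  75.8  28.8] yaw 174.29 tilt [-0.5   0.19] F [-8.2  0.6  6.5] w 45.9 g 62.7
```

send_rows --steps "1 0 0 0 0 0 0;1 0 0 0 0 0 0;1 0 0 0 0 0 0;1 0 0 0.02 0 0 0;1 0 0 0.03 0 0 0"

```text
clock: 18.35
eef_pos: [0.5726, 0.0753, 0.0761]
tool_rot: [0.05, 0.999, 0.001, -0.005]
ft_force: [0.6, 0.4, 1.0]
grip_width: 0.0854
grasp_force: 0.0
```

send_rows --steps "-1 0 0 0.02 0 0 0;-1 -0.02 0.002 0 0 0 0;-1 -0.03 0.003 0 0 0 0;-1 0 0 0 0 0 0;-1 0 0 0 0 0 0"

```text
clock: 18.77
eef_pos: [0.5236, 0.0807, 0.0988]
tool_rot: [0.05, 0.999, 0.001, -0.002]
ft_force: [0.7, 0.0, 0.3]
grip_width: 0.0255
grasp_force: 0.0
```

```bash
python3 - <<'E'
from h import *
st();greens("side");greens("wrist");greens("top")
E
```

```text
t 18.77 p [523.6  80.7  98.8] yaw 174.3 tilt [-0.18  0.16] F [0.7 0.  0.3] w 25.5 g 0.0
side [185 241  48  30] (array([615.9,  73.6]), array([120.4,  51. ]), -5.7, np.float64(37.3))
side [147 292  54  35] (array([631.7, 232.7]), array([121.,  47.]), -3.92, np.float64(37.2))
wrist [247 261  50 103] (array([583.6,  75.1]), array([120.4,  38.7]), -5.88, np.float64(37.6))
wrist [444 261  78 107] (array([616.4, 230.8]), array([92.7, 49. ]), -5.44, np.float64(37.4))
top [182 156  14  35] (array([632.6, 233.3]), array([118.4,  32.6]), -7.77, np.float64(37.4))
top [233 160  11  13] (array([654.4,  68.3]), array([42.4, 34.4]), -0.79, np.float64(37.1))
top [235 176   9  20] (array([588.2,  62.8]), array([65.9, 24.3]), 9.9, np.float64(37.4))
```

send_rows --steps "-1 0.002 0 -0.02 0 0 0;-1 0 0 -0.025 0 0 0;-1 0 0 -0.018 0 0 0;-1 0 0 0 0 0 0;-1 0 0 0 0 0 0"

```text
clock: 19.33
eef_pos: [0.527, 0.0805, 0.035]
tool_rot: [0.05, 0.999, 0.001, -0.002]
ft_force: [0.6, 1.0, -0.2]
grip_width: 0.0002
grasp_force: 0.0
```

send_rows --steps "-1 0.007 -0.0007 0 0 0 0;-1 0.006 -0.0006 0 0 0 0;-1 0.003 -0.0003 0 0 0 0;-1 0.002 -0.0002 0 0 0 0;-1 0.001 0 0 0 0 0"

```text
clock: 19.75
eef_pos: [0.5467, 0.079, 0.0366]
tool_rot: [0.05, 0.999, 0.002, -0.001]
ft_force: [-1.9, 0.5, 0.8]
grip_width: 0.0005
grasp_force: 0.7
```

```bash
python3 - <<'E'
from h import *
st()
E
```

```text
t 19.75 p [546.7  79.   36.6] yaw 174.27 tilt [-0.08  0.2 ] F [-1.9  0.5  0.8] w 0.5 g 0.7
```

send_rows --steps "-1 0.0015 0 -0.001 0 0 0;-1 0.0015 0 0 0 0 0;-1 0.001 0 0 0 0 0;-1 0 0 0 0 0 0;-1 0 0 0 0 0 0"

```text
clock: 20.17
eef_pos: [0.547, 0.079, 0.0354]
tool_rot: [0.05, 0.999, 0.001, -0.004]
ft_force: [-7.8, 0.4, 9.7]
grip_width: 0.0
grasp_force: 6.5
```

```bash
python3 - <<'E'
from h import *
st();greens("wrist")
E
```

```text
t 20.17 p [547.   79.   35.4] yaw 174.3 tilt [-0.42  0.19] F [-7.8  0.4  9.7] w 0.0 g 6.5
wrist [225 277  15  25] (array([548.2,  59.5]), array([32.4,  7.1]), -17.68, np.float64(36.0))
wrist [304 277  13  24] (array([552.3,  96. ]), array([32.2,  5.9]), 17.62, np.float64(36.0))
wrist [508 278  52 117] (array([604.5, 219.3]), array([73.6, 25.7]), 5.03, np.float64(37.3))
wrist [265 335  14  29] (array([578.1,  76.1]), array([52.8,  7.1]), -6.33, np.float64(37.9))
wrist [545 398  15  22] (array([654.4, 235. ]), array([16.5,  8.3]), 21.13, np.float64(37.5))
```

send_rows --steps "-1 -0.015 0.001 0 0 0 0;-1 -0.008 0 0.04 0 0 0;-1 0.004 0.04 0.01 0 0 0;-1 0.005 0.04 0 0 0 0;-1 0.005 0.04 0 0 0 0"

```text
clock: 20.63
eef_pos: [0.5423, 0.2009, 0.0869]
tool_rot: [0.051, 0.999, 0.002, 0.001]
ft_force: [1.3, 0.5, -0.1]
grip_width: -0.0
grasp_force: 0.0
```

send_rows --steps "-1 0.005 0.04 0 0 0 0;-1 0 0 0 0 0 0;-1 0 0 -0.02 0 0 0;-1 0 0 -0.03 0 0 0;-1 0 0 0 0 0 0"

```text
clock: 21.05
eef_pos: [0.542, 0.2385, 0.0297]
tool_rot: [0.049, 0.999, -0.001, -0.005]
ft_force: [-1.5, -0.4, -0.7]
grip_width: -0.0002
grasp_force: 0.0
```

```bash
python3 - <<'E'
from h import *
st()
E
```

```text
t 21.05 p [542.  238.5  29.7] yaw 174.33 tilt [-0.61 -0.06] F [-1.5 -0.4 -0.7] w -0.2 g 0.0
```

send_rows --steps "-1 0.006 0 0.002 0 0 0;-1 0.006 0 0 0 0 0;-1 0.005 0 0 0 0 0;-1 0.004 0 0 0 0 0;-1 0 0 0 0 0 0"

```text
clock: 21.47
eef_pos: [0.5693, 0.2401, 0.0384]
tool_rot: [0.05, 0.999, 0.002, 0.001]
ft_force: [0.2, 0.3, 0.4]
grip_width: -0.0004
grasp_force: 0.0
```

```bash
python3 - <<'E'
from h import *
st()
E
```

```text
t 21.47 p [569.3 240.1  38.4] yaw 174.22 tilt [0.08 0.25] F [0.2 0.3 0.4] w -0.4 g 0.0
```

send_rows --steps "-1 0 0 0.004 0 0 0;-1 -0.013 0 0 0 0 0;-1 -0.014 0 0 0 0 0;-1 0 -0.001 -0.005 0 0 0;-1 0 0 -0.004 0 0 0"

```text
clock: 21.88
eef_pos: [0.5398, 0.2389, 0.0323]
tool_rot: [0.05, 0.999, 0.001, -0.001]
ft_force: [0.1, -0.0, 0.6]
grip_width: 0.0001
grasp_force: 0.0
```

send_rows --steps "-1 0 0 0 0 0 0;-1 0 0 0 0 0 0;-1 0 0 0 0 0 0;-1 0 0 0 0 0 0;-1 0 0 0 0 0 0"

```text
clock: 22.3
eef_pos: [0.5404, 0.2389, 0.0319]
tool_rot: [0.05, 0.999, 0.002, -0.001]
ft_force: [-0.2, 0.4, 0.7]
grip_width: 0.0
grasp_force: 0.0
```

```bash
python3 - <<'E'
from h import *
st()
E
```

```text
t 22.3 p [540.4 238.9  31.9] yaw 174.27 tilt [-0.11  0.18] F [-0.2  0.4  0.7] w 0.0 g 0.0
```

send_rows --steps "-1 0.006 0 0 0 0 0;-1 0.006 0 0 0 0 0;-1 0.005 0 0 0 0 0;-1 0.003 0 0 0 0 0;-1 0.002 0 0 0 0 0"

```text
clock: 22.72
eef_pos: [0.5608, 0.239, 0.0317]
tool_rot: [0.05, 0.999, 0.002, -0.003]
ft_force: [-8.4, 1.1, 6.2]
grip_width: -0.0003
grasp_force: 4.0
```

send_rows --steps "-1 0.002 0 0 0 0 0;-1 0.001 0 0 0 0 0;-1 0 0 0 0 0 0;-1 0 0 0 0 0 0;-1 0 0 0 0 0 0"

```text
clock: 23.13
eef_pos: [0.5609, 0.2391, 0.0315]
tool_rot: [0.049, 0.999, 0.001, -0.005]
ft_force: [-10.4, 0.6, 7.1]
grip_width: -0.0001
grasp_force: 4.9
```

```bash
python3 - <<'E'
from h import *
st()
E
```

```text
t 23.13 p [560.9 239.1  31.5] yaw 174.35 tilt [-0.59  0.18] F [-10.4   0.6   7.1] w -0.1 g 4.9
```

send_rows --steps "-1 -0.015 0 0 0 0 0;-1 -0.015 -0.02 0.035 0 0 0;-1 -0.02 -0.03 0.035 0 0 0;-1 -0.02 -0.03 0.02 0 0 0;-1 -0.02 0 0 0 0 0"

```text
clock: 23.55
eef_pos: [0.4812, 0.1618, 0.1192]
tool_rot: [0.052, 0.999, 0.002, 0.003]
ft_force: [0.2, -0.0, 0.3]
grip_width: -0.0002
grasp_force: 0.0
```

send_rows --steps "-1 -0.03 0 0.02 0 0 0;-1 -0.03 0 0.02 0 0 0;-1 0 0 0 0 0 0;-1 0 0 0 0 0 0;-1 0 0 0 0 0 0"

```text
clock: 23.97
eef_pos: [0.4198, 0.1649, 0.1551]
tool_rot: [0.05, 0.999, 0.002, -0.0]
ft_force: [0.5, -1.0, 0.3]
grip_width: 0.0
grasp_force: 0.0
```

```bash
python3 - <<'E'
from h import *
st();f,W=greens("top");save("t4.png",f,5,(140,135,270,225));greens("side")
hsv=cv2.cvtColor(f,cv2.COLOR_RGB2HSV);H,S,V=[hsv[...,i].astype(int) for i in range(3)]
# tail & nose along rack x
d=np.array([.995,-.0995]);n=np.array([.0995,.995])
def prof(nm,f,W):
  hsv=cv2.cvtColor(f,cv2.COLOR_RGB2HSV);H,S,V=[hsv[...,i].astype(int) for i in range(3)]
  m=(H>50)&(H<85)&(S>130)&(W[...,2]>.03)&(W[...,2]<.045)
  for h in ([615.8,71.2],[631.9,230.1]):
    q=(W[...,:2]*1000-h); a=q@d; b=q@n; k=m&(abs(b)<14)&(abs(a)<90)
    print(nm,h,np.round(np.percentile(a[k],[0.5,2,98,99.5]),1) if k.sum()>5 else None)
prof("top",f,W);f,W=cloud("side");prof("side",f,W);f,W=cloud("wrist");prof("wrist",f,W)
E
```

```text
t 23.97 p [419.8 164.9 155.1] yaw 174.29 tilt [-0.01  0.2 ] F [ 0.5 -1.   0.3] w 0.0 g 0.0
top [182 156  15  36] (array([632.2, 227.5]), array([118.1,  47.3]), -5.91, np.float64(37.1))
top [230 160  14  36] (array([616.2,  73.4]), array([119.5,  44.4]), -0.4, np.float64(37.4))
side [184 241  50  30] (array([614.9,  72.9]), array([119.6,  48.4]), -6.74, np.float64(37.5))
side [147 292  54  35] (array([631.6, 232.3]), array([120.3,  48. ]), -4.35, np.float64(37.3))
top [615.8, 71.2] [-58.7 -57.4  58.7  59.8]
top [631.9, 230.1] [-58.  -56.4  57.8  58.5]
side [615.8, 71.2] [-60.3 -59.6  56.9  58.1]
side [631.9, 230.1] [-60.3 -59.4  56.8  58.6]
wrist [615.8, 71.2] None
wrist [631.9, 230.1] [-60.9 -60.5 -47.5 -47.2]
```

View pics/t4.png

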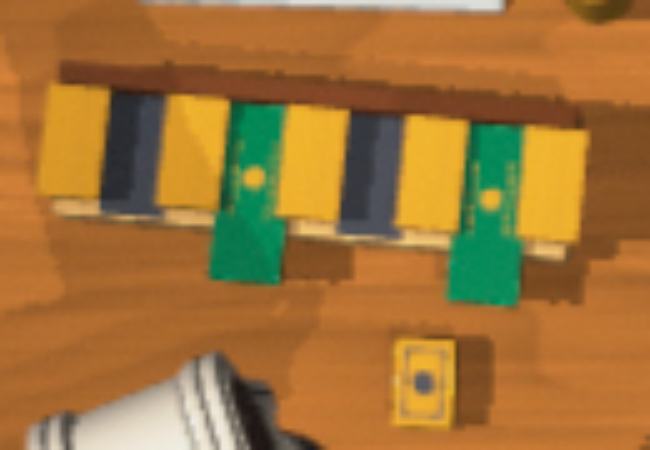

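Top crop: both covers lie home in slots 2 (250,180) and 0 (490,200), noses at the stop. Now the press.

```bash
cat > press.py <<'E'
from h import *
def post(nm,f,W,prt=True):
    V=f.max(-1).astype(int)
    m=(W[...,2]>.045)&(W[...,2]<.075)&(V<75)&(W[...,0]>.3)&(W[...,0]<.66)&(W[...,1]>-.36)&(W[...,1]<-.23)
    for s,P in blobs(m,W,4):
        pass
    P=W[m]; 
    if len(P): print(nm,"post",len(P),"med",np.median(P,0).round(4)*1000,"min",P.min(0).round(4)*1000,"max",P.max(0).round(4)*1000)
def bed(nm,f,W,x0=.4,x1=.8):
    # edges of the bed plate z 28..36 by x-slices
    m=(W[...,2]>.0265)&(W[...,2]<.037)&(W[...,0]>x0)&(W[...,0]<x1)&(W[...,1]>-.38)&(W[...,1]<-.22)
    P=W[m];r=rect(P);print(nm,"bed z",r)
    xs=[];lo=[];hi=[]
    for x in np.arange(P[:,0].min(),P[:,0].max(),.01):
        q=P[(P[:,0]>=x)&(P[:,0]<x+.01)]
        if len(q)>8: xs.append(x+.005);lo.append(q[:,1].min());hi.append(q[:,1].max())
    xs,lo,hi=map(np.array,(xs,lo,hi)); print(np.c_[xs,lo,hi].round(4)[::2].tolist())
    c=(lo+hi)/2; k=abs(hi-lo-.08)<.004
    if k.sum()>3: p=np.polyfit(xs[k],c[k],1);print("axis yaw deg",np.degrees(np.arctan(p[0])).round(2),"y at .5",np.polyval(p,.5).round(4),"y at .7",np.polyval(p,.7).round(4))
E
python3 - <<'E'
from press import *
for n in("top","side"):
    f,W=cloud(n);post(n,f,W);bed(n,f,W)
    for lo,hi in ((.008,.016),(.017,.024)):
        m=(W[...,2]>lo)&(W[...,2]<hi)&(W[...,1]>-.37)&(W[...,1]<-.22)&(W[...,0]<.6)&(W[...,0]>.3)
        print("base",lo,rect(W[m]))
E
```

```text
top post 12 med [ 527.4 -290.8   72.2] min [ 523.1 -297.3   55.2] max [ 533.2 -286.6   74.9]
top bed z (array([ 609.4, -297.9]), array([342. ,  94.2]), -2.08, np.float64(31.3))
[[0.512, -0.3329, -0.25], [0.532, -0.333, -0.2562], [0.552, -0.3339, -0.2565], [0.572, -0.3379, -0.257], [0.592, -0.3376, -0.258], [0.612, -0.3385, -0.2611], [0.632, -0.3384, -0.2617], [0.652, -0.3395, -0.2623], [0.672, -0.3399, -0.2624], [0.692, -0.3436, -0.263]]
axis yaw deg -3.49 y at .5 -0.292 y at .7 -0.3042
base 0.008 (array([ 448.8, -298.1]), array([298.3, 142.8]), 1.71, np.float64(11.8))
base 0.017 (array([ 475.6, -291.5]), array([250.8,  98.7]), -3.23, np.float64(19.7))
side bed z (array([ 627.3, -294.6]), array([239.8,  77.1]), -0.91, np.float64(31.2))
[[0.512, -0.3313, -0.309], [0.692, -0.2805, -0.2592], [0.712, -0.3225, -0.2584], [0.732, -0.3313, -0.2602]]
base 0.008 (array([ 428.5, -286.1]), array([163.9, 106.2]), -3.76, np.float64(11.5))
base 0.017 (array([ 429.2, -285.6]), array([163.4, 102.6]), -3.36, np.float64(19.4))
```

send_rows --steps "1 0.0085 -0.038 0.005 0 0 0.0035;1 0.0085 -0.038 0.005 0 0 0.0035;1 0.0085 -0.038 0.005 0 0 0.0035;1 0.0085 -0.038 0.005 0 0 0.0035;1 0.0085 -0.038 0 0 0 0.0035"

```text
clock: 24.68
eef_pos: [0.4623, -0.0271, 0.1753]
tool_rot: [0.041, 0.999, 0.001, -0.001]
ft_force: [1.0, -0.3, 0.1]
grip_width: 0.0606
grasp_force: 0.0
```

send_rows --steps "1 0.0085 -0.038 0 0 0 0.0035;1 0.0085 -0.038 0 0 0 0.0035;1 0.0085 -0.038 0 0 0 0.0035;1 0.0085 -0.038 0 0 0 0.0035;1 0.0085 -0.038 0 0 0 0.0035"

```text
clock: 25.1
eef_pos: [0.5039, -0.2176, 0.1741]
tool_rot: [0.033, 0.999, 0.002, -0.002]
ft_force: [1.0, -0.3, 0.2]
grip_width: 0.0855
grasp_force: 0.0
```

send_rows --steps "1 0.0085 -0.038 0 0 0 0.0035;1 0.0085 -0.038 0 0 0 0.0035;1 0 0 0 0 0 0;1 0 0 0 0 0 0;1 0 0 0 0 0 0"

```text
clock: 25.52
eef_pos: [0.5204, -0.2913, 0.1736]
tool_rot: [0.029, 1.0, 0.002, -0.002]
ft_force: [-0.3, 0.8, 0.3]
grip_width: 0.0852
grasp_force: 0.0
```

```bash
python3 - <<'E'
from press import *
st();f,W=cloud("wrist");st();post("w",f,W);bed("w",f,W);save("w5.png",f);np.savez("w5.npz",f=f,W=W)
E
```

```text
t 25.52 p [ 520.4 -291.3  173.6] yaw 176.64 tilt [-0.24  0.25] F [-0.3  0.8  0.3] w 85.2 g 0.0
t 25.57 p [ 520.4 -290.6  174. ] yaw 176.7 tilt [-0.22  0.23] F [ 0.2 -0.1  0.1] w 85.5 g 0.0
w post 366 med [ 523.5 -292.4   71. ] min [ 519.3 -299.8   45.1] max [ 533.6 -285.2   73.6]
w bed z (array([ 609.4, -297.3]), array([204.9,  80.2]), -3.04, np.float64(31.6))
[[0.5103, -0.3319, -0.2522], [0.5303, -0.3331, -0.2529], [0.5503, -0.3341, -0.2541], [0.5703, -0.3354, -0.2555], [0.5903, -0.3364, -0.256], [0.6103, -0.3375, -0.2575], [0.6303, -0.3382, -0.2589], [0.6503, -0.3389, -0.2595], [0.6703, -0.3405, -0.2612], [0.6903, -0.3415, -0.2616], [0.7103, -0.3304, -0.2632]]
axis yaw deg -3.03 y at .5 -0.2915 y at .7 -0.3021
```

View pics/w5.png

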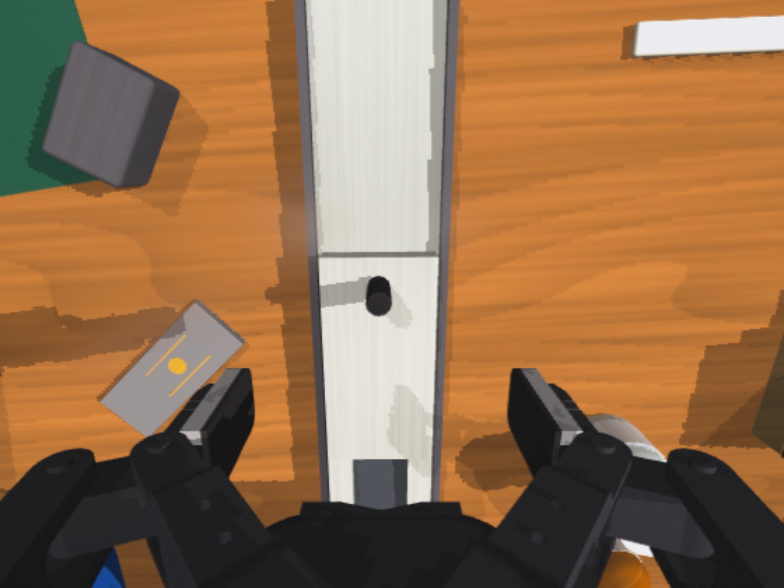

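Wrist view: post at (378,297), pocket (380,485) dark at the bottom, bed clear of obstacles.

send_rows --steps "1 0.006 -0.002 -0.02 0 0 0.005;1 0 0 -0.03 0 0 0;1 0 0 -0.03 0 0 0;1 0 0 -0.03 0 0 0;1 0 0 -0.015 0 0 0"

```text
clock: 25.98
eef_pos: [0.5248, -0.2902, 0.0464]
tool_rot: [0.025, 1.0, 0.003, -0.004]
ft_force: [0.1, 0.1, -0.4]
grip_width: 0.0854
grasp_force: 0.0
```

send_rows --steps "1 0 0 0 0 0 0;1 0 0 0 0 0 0;1 0 0 0 0 0 0;1 0 0 0 0 0 0;1 0 0 0 0 0 0"

```text
clock: 26.4
eef_pos: [0.5282, -0.2938, 0.0519]
tool_rot: [0.026, 1.0, 0.001, 0.0]
ft_force: [0.5, 0.1, 0.3]
grip_width: 0.0854
grasp_force: 0.0
```

```bash
python3 - <<'E'
from h import *
st()
E
```

```text
t 26.4 p [ 528.2 -293.8   51.9] yaw 176.99 tilt [0.05 0.06] F [0.5 0.1 0.3] w 85.4 g 0.0
```

send_rows --steps "1 -0.001 0.001 -0.012 0 0 0;1 0 0 0 0 0 0;1 0 0 0 0 0 0;-1 0 0 0 0 0 0;-1 0 0 0 0 0 0"

```text
clock: 26.82
eef_pos: [0.5263, -0.2927, 0.0385]
tool_rot: [0.026, 1.0, 0.001, -0.001]
ft_force: [-0.3, 0.5, 0.5]
grip_width: 0.0637
grasp_force: 0.0
```

send_rows --steps "-1 0 0 0 0 0 0;-1 0 0 0 0 0 0;-1 0 0 0 0 0 0;-1 0 0 0 0 0 0;-1 0 0 0 0 0 0"

```text
clock: 27.23
eef_pos: [0.526, -0.2926, 0.0381]
tool_rot: [0.027, 1.0, 0.001, -0.001]
ft_force: [-0.2, -0.1, 1.3]
grip_width: 0.0143
grasp_force: 58.4
```

send_rows --steps "-1 0 0 0 0 0 0;-1 0 0 0 0 0 0;-1 0 0 0 0 0 0;-1 0 0 0 0 0 0;-1 0 0 0 0 0 0"

```text
clock: 27.65
eef_pos: [0.526, -0.2926, 0.0381]
tool_rot: [0.026, 1.0, 0.001, -0.001]
ft_force: [-0.9, -0.2, 3.3]
grip_width: 0.0144
grasp_force: 58.4
```

```bash
python3 - <<'E'
from h import *
st()
E
```

```text
t 27.65 p [ 526.  -292.6   38.1] yaw 176.97 tilt [-0.12  0.14] F [-0.9 -0.2  3.3] w 14.4 g 58.4
```

send_rows --steps "-1 -0.008 0.0004 0 0 0 0;-1 -0.015 0.0008 0 0 0 0;-1 -0.015 0.0008 0 0 0 0;-1 -0.015 0.0008 0 0 0 0;-1 -0.015 0.0008 0 0 0 0"

```text
clock: 28.07
eef_pos: [0.4578, -0.289, 0.038]
tool_rot: [0.026, 1.0, 0.001, -0.0]
ft_force: [1.6, -1.5, 1.5]
grip_width: 0.0147
grasp_force: 59.4
```

send_rows --steps "-1 -0.015 0.0008 0 0 0 0;-1 -0.015 0.0008 0 0 0 0;-1 -0.015 0.0008 0 0 0 0;-1 -0.012 0.0006 0 0 0 0;-1 0 0 0 0 0 0"

```text
clock: 28.48
eef_pos: [0.398, -0.2858, 0.038]
tool_rot: [0.027, 1.0, 0.001, -0.002]
ft_force: [-2.1, -0.8, 2.3]
grip_width: 0.0143
grasp_force: 59.6
```

```bash
python3 - <<'E'
from h import *
st()
E
```

```text
t 28.48 p [ 398.  -285.8   38. ] yaw 176.88 tilt [-0.27  0.12] F [-2.1 -0.8  2.3] w 14.3 g 59.6
```

send_rows --steps "-1 -0.006 0.0003 0 0 0 0;-1 -0.006 0.0003 0 0 0 0;-1 -0.004 0.0002 0 0 0 0;-1 -0.003 0.0002 0 0 0 0;-1 0 0 0 0 0 0"

```text
clock: 28.9
eef_pos: [0.3813, -0.2849, 0.038]
tool_rot: [0.027, 1.0, 0.001, -0.001]
ft_force: [-1.7, -1.9, 5.8]
grip_width: 0.0149
grasp_force: 60.0
```

send_rows --steps "-1 -0.003 0.0002 0 0 0 0;-1 -0.002 0 0 0 0 0;-1 0 0 0 0 0 0;-1 0 0 0 0 0 0;-1 0 0 0 0 0 0"

```text
clock: 29.32
eef_pos: [0.3767, -0.2847, 0.038]
tool_rot: [0.026, 1.0, 0.001, -0.001]
ft_force: [0.1, -1.6, 6.0]
grip_width: 0.0147
grasp_force: 59.9
```

```bash
python3 - <<'E'
from h import *
st()
E
```

```text
t 29.32 p [ 376.7 -284.7   38. ] yaw 176.97 tilt [-0.15  0.14] F [ 0.1 -1.6  6. ] w 14.7 g 59.9
```

send_rows --steps "-1 -0.003 0.0002 0 0 0 0;-1 -0.002 0 0 0 0 0;-1 -0.001 0 0 0 0 0;-1 0 0 0 0 0 0;-1 0 0 0 0 0 0"

```text
clock: 29.73
eef_pos: [0.3739, -0.2846, 0.038]
tool_rot: [0.026, 1.0, 0.002, 0.002]
ft_force: [8.9, 0.8, -1.4]
grip_width: 0.0145
grasp_force: 59.1
```

```bash
python3 - <<'E'
from h import *
st()
E
```

```text
t 29.73 p [ 373.9 -284.6   38. ] yaw 177.04 tilt [0.22 0.17] F [ 8.9  0.8 -1.4] w 14.5 g 59.1
```

send_rows --steps "-1 -0.001 0 0 0 0 0;-1 0 0 0 0 0 0;1 0 0 0 0 0 0;1 0 0 0 0 0 0;1 0 0 0 0 0 0"

```text
clock: 30.15
eef_pos: [0.3682, -0.2832, 0.0368]
tool_rot: [0.026, 1.0, 0.002, -0.003]
ft_force: [-0.3, 0.1, 0.1]
grip_width: 0.0499
grasp_force: 0.0
```

send_rows --steps "1 0 0 0.02 0 0 0;1 0 0 0.04 0 0 0;1 0.02 0 0.04 0 0 0;1 0.035 0 0.02 0 0 0;1 0.035 0 0 0 0 0"

```text
clock: 30.57
eef_pos: [0.4606, -0.286, 0.1606]
tool_rot: [0.028, 1.0, -0.001, 0.002]
ft_force: [0.2, -0.2, 0.2]
grip_width: 0.0853
grasp_force: 0.0
```

send_rows --steps "1 0.035 0 0 0 0 0;1 0.03 0 0 0 0 0;1 0 0 0 0 0 0;1 0 0 0 0 0 0;1 0 0 0 0 0 0"

```text
clock: 30.98
eef_pos: [0.5218, -0.2838, 0.1538]
tool_rot: [0.026, 1.0, 0.002, -0.003]
ft_force: [0.2, -0.1, 0.2]
grip_width: 0.0854
grasp_force: 0.0
```

```bash
python3 - <<'E'
from press import *
st();f,W=cloud("wrist");st();post("w",f,W);bed("w",f,W,.35);np.savez("w6.npz",f=f,W=W);save("w6.png",f)
V=f.max(-1).astype(int)
def pk(n,f,W):
    V=f.max(-1).astype(int)
    m=(W[...,2]>.018)&(W[...,2]<.036)&(V<110)&(W[...,0]>.49)&(W[...,0]<.6)&(W[...,1]>-.325)&(W[...,1]<-.262)
    for s,P in blobs(m,W,30): print(n,"pocket dark",s[:5],rect(P))
pk("w",f,W)
for n in("top","side"):
    f,W=cloud(n);post(n,f,W);pk(n,f,W)
E
```

```text
t 30.98 p [ 521.8 -283.8  153.8] yaw 176.96 tilt [-0.34  0.25] F [ 0.2 -0.1  0.2] w 85.4 g 0.0
t 31.03 p [ 521.6 -284.   154.3] yaw 176.93 tilt [-0.3   0.23] F [-0.8  0.4 -0. ] w 85.5 g 0.0
w post 418 med [ 381.4 -284.8   67.4] min [ 377.5 -291.7   45. ] max [ 383.8 -277.7   73.8]
w bed z (array([ 477.5, -290.4]), array([225.2,  80.3]), -3.04, np.float64(31.7))
[[0.3687, -0.3249, -0.2445], [0.3887, -0.3256, -0.2455], [0.4087, -0.3269, -0.2467], [0.4287, -0.3278, -0.2478], [0.4487, -0.3289, -0.249], [0.4687, -0.33, -0.2502], [0.4887, -0.3308, -0.2514], [0.5087, -0.3318, -0.2518], [0.5287, -0.3335, -0.253], [0.5487, -0.3343, -0.2545], [0.5687, -0.3354, -0.2549], [0.5887, -0.3358, -0.2563]]
axis yaw deg -2.98 y at .5 -0.2916 y at .7 -0.302
w pocket dark [ 239  195   47   64 2830] (array([ 546.7, -293.9]), array([60.7, 42.8]), -3.32, np.float64(22.1))
side post 43 med [ 375.1 -278.5   62.2] min [ 369.3 -289.3   45. ] max [ 380.7 -272.9   73.7]
side pocket dark [271 159  21  12 142] (array([ 549.4, -296.7]), array([59.6, 35.3]), -2.92, np.float64(21.7))
```

View pics/w6.png

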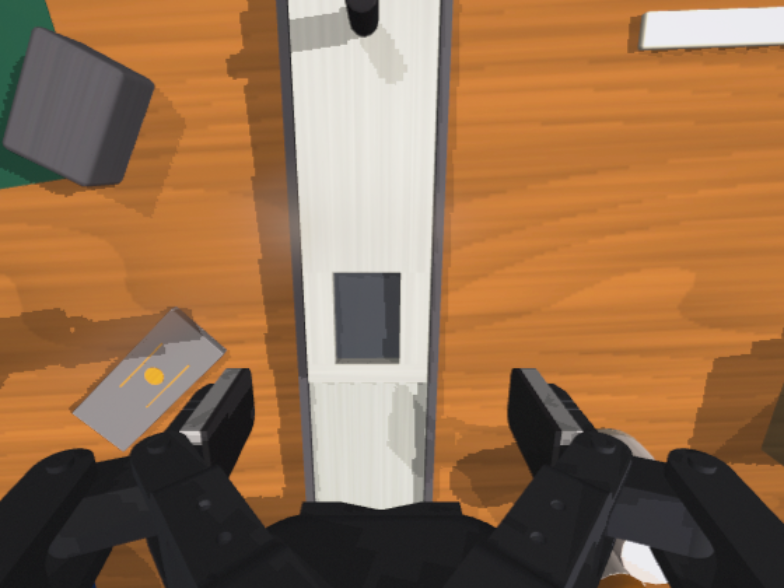

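Wrist view: empty pocket at (366,318), post at (362,15); bed fully out. I compute the rim precisely.

```bash
cat > rim.py <<'E'
from press import *
def rim():
    o=get_obs();c=camera("wrist");z=c["range_z"];K=c["camera_matrix"]
    T=np.eye(4);T[:3,:3]=R.from_quat(o["tool_rot"]).as_matrix();T[:3,3]=o["eef_pos"];M=T@c["T_tool_cam"]
    v,u=np.mgrid[:420,:560];r=np.stack([(u-K[0,2])/K[0,0],(v-K[1,2])/K[1,1],np.ones_like(z)],-1)@M[:3,:3].T
    W=r*z[...,None]+M[:3,3]
    rimP=M[:3,3]+r*((.032-M[2,3])/r[...,2])[...,None]
    m=(W[...,2]<.0295)&(W[...,2]>.015)&(abs(rimP[...,0]-.546)<.042)&(abs(rimP[...,1]+.293)<.03)
    n,l,s,_=cv2.connectedComponentsWithStats(m.astype(np.uint8));i=1+s[1:,4].argmax()
    print("rim",rect(rimP[l==i]),s[i]);
    return c["frame"],W
if __name__=="__main__": st();rim()
E
python3 rim.py
```

```text
t 31.13 p [ 521.9 -284.4  155. ] yaw 176.91 tilt [-0.21  0.19] F [-0.6 -0.6 -0.2] w 85.4 g 0.0
rim (array([ 544.8, -293.8]), array([61.7, 42.6]), -3.09, np.float64(32.0)) [ 238  194   49   65 3002]
```

send_rows --steps "1 -0.0019 0.039 0 0 0 0;1 -0.0019 0.04 0 0 0 0;1 -0.0019 0.04 0 0 0 0;1 -0.0019 0.04 0 0 0 0;1 -0.0019 0.04 0 0 0 0"

```text
clock: 31.6
eef_pos: [0.5128, -0.0843, 0.1555]
tool_rot: [0.027, 1.0, 0.001, -0.001]
ft_force: [-0.0, -0.0, 0.1]
grip_width: 0.0855
grasp_force: 0.0
```

send_rows --steps "1 -0.0019 0.04 0 0 0 0;1 -0.0019 0.04 0 0 0 0;1 -0.0019 0.04 0 0 0 0;1 -0.0019 0.04 0 0 0 0;1 -0.0019 0.04 0 0 0 0"

```text
clock: 32.02
eef_pos: [0.5036, 0.1159, 0.1557]
tool_rot: [0.027, 1.0, 0.001, -0.001]
ft_force: [0.6, -0.2, -0.2]
grip_width: 0.0857
grasp_force: 0.0
```

send_rows --steps "1 0 0 -0.01 0 0 0;1 0 0 -0.01 0 0 0;1 0 0 0 0 0 0;1 0 0 0 0 0 0;1 0 0 0 0 0 0"

```text
clock: 32.43
eef_pos: [0.5044, 0.113, 0.135]
tool_rot: [0.028, 1.0, 0.001, -0.001]
ft_force: [0.3, 0.4, 0.2]
grip_width: 0.0856
grasp_force: 0.0
```

```bash
cat > die.py <<'E'
from h import *
def die(n="wrist"):
    f,W=cloud(n);hsv=cv2.cvtColor(f,cv2.COLOR_RGB2HSV);H,S,V=[hsv[...,i].astype(int) for i in range(3)]
    m=(W[...,2]>.018)&(W[...,2]<.026)&(W[...,0]>.42)&(W[...,0]<.56)&(W[...,1]>.04)&(W[...,1]<.2)
    for s,P in blobs(m,W,100): print("die",n,s,rect(P))
    return f,W
if __name__=="__main__": st();die();die("side");st()
E
python3 die.py
```

```text
t 32.43 p [504.4 113.  135. ] yaw 176.81 tilt [-0.17  0.15] F [0.3 0.4 0.2] w 85.6 g 0.0
die wrist [ 253  168   48   69 3157] (array([503.8, 117.4]), array([60.7, 40. ]), -2.48, np.float64(21.7))
die side [229 275  30  21 370] (array([504.3, 119.1]), array([59.2, 41.2]), -2.16, np.float64(21.5))
t 32.53 p [504.9 113.2 135.4] yaw 176.82 tilt [-0.1   0.17] F [ 0.3  0.2 -0.1] w 85.7 g 0.0
```

send_rows --steps "1 -0.001 0.0042 -0.02 0 0 0.009;1 0 0 -0.025 0 0 0;1 0 0 -0.025 0 0 0;1 0 0 -0.025 0 0 0;1 0 0 -0.015 0 0 0"

```text
clock: 32.95
eef_pos: [0.5025, 0.1176, 0.0231]
tool_rot: [0.023, 1.0, 0.001, -0.002]
ft_force: [0.2, -0.1, 0.2]
grip_width: 0.0853
grasp_force: 0.0
```

send_rows --steps "1 0 0 0 0 0 0;1 0 0 0 0 0 0;1 0 0 0 0 0 0;1 0 0 0 0 0 0;1 0 0 0 0 0 0"

```text
clock: 33.37
eef_pos: [0.5048, 0.119, 0.0266]
tool_rot: [0.022, 1.0, 0.002, 0.0]
ft_force: [0.4, -0.1, 0.0]
grip_width: 0.0856
grasp_force: 0.0
```

```bash
python3 - <<'E'
from h import *
st()
E
```

```text
t 33.37 p [504.8 119.   26.6] yaw 177.47 tilt [0.03 0.2 ] F [ 0.4 -0.1  0. ] w 85.6 g 0.0
```

send_rows --steps "1 -0.001 -0.0015 -0.01 0 0 0;1 0 0 -0.006 0 0 0;1 0 0 0 0 0 0;1 0 0 0 0 0 0;-1 0 0 0 0 0 0"

```text
clock: 33.78
eef_pos: [0.5027, 0.1175, 0.0094]
tool_rot: [0.022, 1.0, 0.001, -0.001]
ft_force: [0.9, 0.1, -0.4]
grip_width: 0.0751
grasp_force: 0.0
```

send_rows --steps "-1 0 0 0 0 0 0;-1 0 0 0 0 0 0;-1 0 0 0 0 0 0;-1 0 0 0 0 0 0;-1 0 0 0 0 0 0"

```text
clock: 34.2
eef_pos: [0.503, 0.1177, 0.0097]
tool_rot: [0.022, 1.0, 0.002, -0.001]
ft_force: [-0.7, 1.0, 4.8]
grip_width: 0.0384
grasp_force: 61.8
```

```bash
python3 - <<'E'
from h import *
st()
E
```

```text
t 34.2 p [503.  117.7   9.7] yaw 177.5 tilt [-0.07  0.2 ] F [-0.7  1.   4.8] w 38.4 g 61.8
```

send_rows --steps "-1 0 0 0.01 0 0 0;-1 0 0 0.03 0 0 0;-1 0 0 0.035 0 0 0;-1 0 0 0.03 0 0 0;-1 0 0 0 0 0 -0.009"

```text
clock: 34.62
eef_pos: [0.5063, 0.1181, 0.1203]
tool_rot: [0.027, 1.0, 0.003, 0.004]
ft_force: [1.5, -0.2, -2.1]
grip_width: 0.0383
grasp_force: 61.5
```

send_rows --steps "-1 0.0037 -0.0374 0 0 0 0;-1 0.0037 -0.0374 0 0 0 0;-1 0.0037 -0.0374 0 0 0 0;-1 0.0037 -0.0374 0 0 0 0;-1 0.0037 -0.0374 0 0 0 0"

```text
clock: 35.03
eef_pos: [0.5197, -0.0711, 0.113]
tool_rot: [0.026, 1.0, 0.001, -0.003]
ft_force: [0.7, -0.1, -3.8]
grip_width: 0.038
grasp_force: 61.7
```

send_rows --steps "-1 0.0037 -0.0374 0 0 0 0;-1 0.0037 -0.0374 0 0 0 0;-1 0.0037 -0.0374 0 0 0 0;-1 0.0037 -0.0374 0 0 0 0;-1 0.0037 -0.0374 0 0 0 0"

```text
clock: 35.45
eef_pos: [0.5381, -0.2581, 0.1126]
tool_rot: [0.027, 1.0, 0.002, -0.003]
ft_force: [0.7, 0.2, -3.1]
grip_width: 0.0381
grasp_force: 61.7
```

send_rows --steps "-1 0.0037 -0.0374 0 0 0 0;-1 0 0 0 0 0 0;-1 0 0 0 0 0 0;-1 0 0 0 0 0 0;-1 0 0 0 0 0 0"

```text
clock: 35.87
eef_pos: [0.5424, -0.2927, 0.1131]
tool_rot: [0.026, 1.0, 0.002, -0.002]
ft_force: [0.3, 0.6, -2.4]
grip_width: 0.0385
grasp_force: 61.9
```

```bash
python3 - <<'E'
from h import *
st()
f,W=cloud("wrist");hsv=cv2.cvtColor(f,cv2.COLOR_RGB2HSV);H,S,V=[hsv[...,i].astype(int) for i in range(3)]
z0=get_obs()["eef_pos"][2]
m=(W[...,2]>z0+.005)&(W[...,2]<z0+.018)&(H>15)&(H<35)&(S>100)
for s,P in blobs(m,W,60): print("die",s,rect(P),P[:,2].min(),P[:,2].max())
save("w7.png",f);st()
E
```

```text
t 35.87 p [ 542.4 -292.7  113.1] yaw 177.02 tilt [-0.27  0.25] F [ 0.3  0.6 -2.4] w 38.5 g 61.9
die [ 228  216   89  118 4561] (array([ 543.2, -292.3]), array([60.8, 40.5]), -3.16, np.float64(124.8)) 0.11844862570202341 0.13089087273128308
die [ 245  240   54   80 3300] (array([ 543.4, -292.8]), array([43.5, 24.3]), -2.86, np.float64(124.9)) 0.12288701432331914 0.1270236531511469
t 35.92 p [ 542.7 -292.6  113.4] yaw 177.06 tilt [-0.23  0.22] F [ 0.2  0.8 -2.8] w 38.3 g 61.9
```

View pics/w7.png

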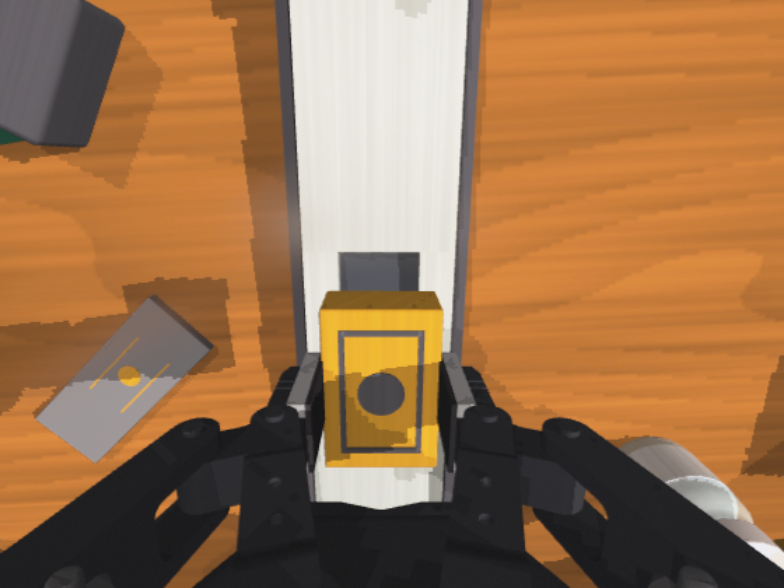

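Wrist view: die held square at (381,390), engraving up, above the pocket (380,275).

send_rows --steps "-1 0.0016 -0.0012 -0.015 0 0 0;-1 0 0 -0.02 0 0 0;-1 0 0 -0.02 0 0 0;-1 0 0 -0.01 0 0 0;-1 0 0 0 0 0 0"

```text
clock: 36.33
eef_pos: [0.5427, -0.2928, 0.0461]
tool_rot: [0.026, 1.0, 0.003, -0.004]
ft_force: [-0.6, 0.6, -3.0]
grip_width: 0.0385
grasp_force: 61.8
```

send_rows --steps "-1 0 0 0 0 0 0;-1 0 0 0 0 0 0;-1 0 0 0 0 0 0;-1 0 0 0 0 0 0;-1 0 0 0 0 0 0"

```text
clock: 36.75
eef_pos: [0.5454, -0.2956, 0.0501]
tool_rot: [0.026, 1.0, 0.001, -0.0]
ft_force: [-0.4, 0.0, -2.9]
grip_width: 0.038
grasp_force: 61.9
```

```bash
cat > dt.py <<'E'
from h import *
st()
f,W=cloud("wrist");hsv=cv2.cvtColor(f,cv2.COLOR_RGB2HSV);H,S,V=[hsv[...,i].astype(int) for i in range(3)]
z0=get_obs()["eef_pos"][2]
m=(W[...,2]>z0+.009)&(W[...,2]<z0+.018)&(H>15)&(H<35)&(S>100)
for s,P in blobs(m,W,2000): print("die",s,rect(P))
np.savez("dt.npz",f=f,W=W)
E
python3 dt.py
```

```text
t 36.75 p [ 545.4 -295.6   50.1] yaw 176.97 tilt [-0.04  0.11] F [-0.4  0.  -2.9] w 38.0 g 61.9
die [ 228  218   89  116 4425] (array([ 546.1, -295.5]), array([60.7, 40.2]), -3.06, np.float64(61.9))
die [ 245  240   54   80 3297] (array([ 546.2, -295.7]), array([43.5, 24.3]), -3.15, np.float64(62.0))
```

send_rows --steps "-1 -0.0012 0.0017 -0.005 0 0 0;-1 0 0 0 0 0 0;-1 0 0 0 0 0 0;-1 0 0 0 0 0 0;-1 0 0 0 0 0 0"

```text
clock: 37.22
eef_pos: [0.5436, -0.2936, 0.044]
tool_rot: [0.026, 1.0, 0.001, -0.001]
ft_force: [0.1, -1.0, -3.3]
grip_width: 0.0384
grasp_force: 61.9
```

```bash
python3 dt.py
```

```text
t 37.22 p [ 543.6 -293.6   44. ] yaw 176.97 tilt [-0.14  0.17] F [ 0.1 -1.  -3.3] w 38.4 g 61.9
die [ 228  218   89  116 4407] (array([ 544.3, -293.4]), array([61.2, 40.2]), -2.93, np.float64(55.8))
die [ 245  240   54   80 3291] (array([ 544.7, -293.6]), array([43.4, 24.2]), -3.15, np.float64(55.8))
```

send_rows --steps "-1 0.0004 -0.0003 -0.003 0 0 0;-1 0 0 -0.003 0 0 0;-1 0 0 0 0 0 0;-1 0 0 0 0 0 0;-1 0 0 0 0 0 0"

```text
clock: 37.68
eef_pos: [0.5439, -0.2938, 0.0379]
tool_rot: [0.026, 1.0, 0.001, -0.001]
ft_force: [0.6, 0.8, -3.4]
grip_width: 0.0383
grasp_force: 61.9
```

```bash
python3 dt.py
```

```text
t 37.68 p [ 543.9 -293.8   37.9] yaw 176.97 tilt [-0.16  0.17] F [ 0.6  0.8 -3.4] w 38.3 g 61.9
die [ 228  219   89  115 4402] (array([ 544.8, -293.7]), array([61. , 40.1]), -3.12, np.float64(49.7))
die [ 246  240   53   80 3304] (array([ 544.8, -293.9]), array([43.6, 24.2]), -3.16, np.float64(49.7))
```

send_rows --steps "-1 0 0 -0.003 0 0 0;-1 0 0 -0.0025 0 0 0;-1 0 0 -0.001 0 0 0;-1 0 0 0 0 0 0;-1 0 0 0 0 0 0"

```text
clock: 38.15
eef_pos: [0.5441, -0.2939, 0.0317]
tool_rot: [0.026, 1.0, 0.001, -0.001]
ft_force: [-1.1, 1.0, -0.5]
grip_width: 0.0384
grasp_force: 62.1
```

```bash
python3 dt.py
```

```text
t 38.15 p [ 544.1 -293.9   31.7] yaw 176.97 tilt [-0.12  0.16] F [-1.1  1.  -0.5] w 38.4 g 62.1
die [ 228  218   89  116 4379] (array([ 545. , -293.7]), array([61.1, 40. ]), -2.93, np.float64(43.6))
die [ 246  240   53   80 3301] (array([ 545.1, -293.9]), array([43.4, 24.2]), -3.21, np.float64(43.6))
```

send_rows --steps "1 0 0 0 0 0 0;1 0 0 0 0 0 0;1 0 0 0 0 0 0;1 0 0 0.02 0 0 0;1 0 0 0.03 0 0 0"

```text
clock: 38.62
eef_pos: [0.5414, -0.2925, 0.0786]
tool_rot: [0.026, 1.0, 0.003, -0.005]
ft_force: [-0.2, 0.3, 0.1]
grip_width: 0.0854
grasp_force: 0.0
```

send_rows --steps "1 0 0 0.03 0 0 0;1 -0.035 0.001 0.02 0 0 0;1 -0.035 0.002 0 0 0 0;1 -0.035 0.002 0 0 0 0;1 0 0 0 0 0 0"

```text
clock: 39.03
eef_pos: [0.4313, -0.2866, 0.1307]
tool_rot: [0.028, 1.0, 0.003, -0.005]
ft_force: [-0.2, 0.6, -0.1]
grip_width: 0.0856
grasp_force: 0.0
```

```bash
python3 - <<'E'
from press import *
st();f,W=cloud("wrist");post("w",f,W)
m=(W[...,2]>.036)&(W[...,2]<.05)&(W[...,0]>.48)&(W[...,0]<.6)&(W[...,1]>-.34)&(W[...,1]<-.24)
for s,P in blobs(m,W,200):
    print("die top",s,rect(P));A=np.c_[P[:,:2]-P[:,:2].mean(0),np.ones(len(P))];k=np.linalg.lstsq(A,P[:,2],rcond=None)[0];print("slope deg",np.degrees(k[:2]).round(2))
save("w8.png",f)
E
```

```text
t 39.03 p [ 431.3 -286.6  130.7] yaw 176.81 tilt [-0.58  0.37] F [-0.2  0.6 -0.1] w 85.6 g 0.0
w post 95 med [ 369.2 -284.    70.9] min [ 367.5 -290.4   46. ] max [ 371.3 -278.3   72.8]
die top [ 247  304   47   60 2618] (array([ 543., -294.]), array([58.3, 40. ]), -3.03, np.float64(43.6))
slope deg [ 1.76 -0.12]
```

View pics/w8.png

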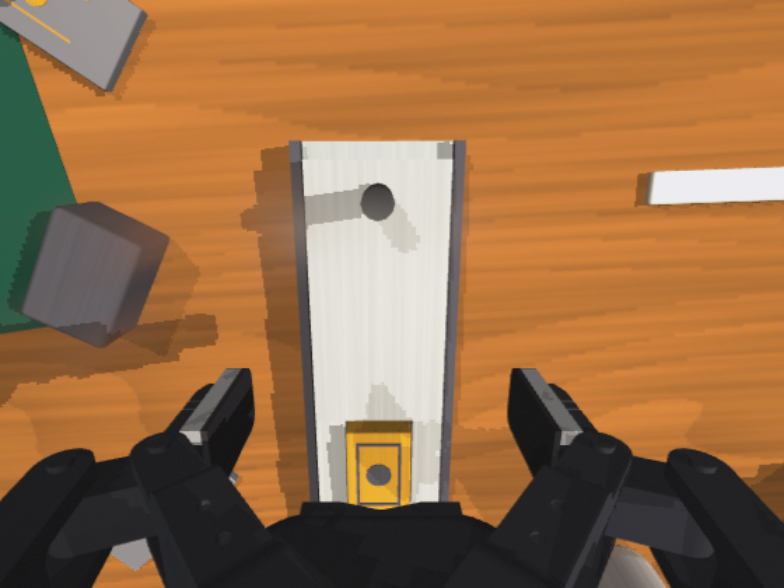

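Wrist view: die seated in the pocket at (379,470), engraving up; post at (378,202).

send_rows --steps "1 -0.03 0.001 0 0 0 0;1 -0.026 0.001 0 0 0 0;1 0 0 -0.02 0 0 0;1 0 0 -0.025 0 0 0;1 0 0 -0.02 0 0 0"

```text
clock: 39.5
eef_pos: [0.3842, -0.2877, 0.0664]
tool_rot: [0.027, 1.0, 0.001, 0.0]
ft_force: [1.0, -0.6, 0.4]
grip_width: 0.0856
grasp_force: 0.0
```

send_rows --steps "1 0 0 -0.01 0 0 0;1 0 0 0 0 0 0;1 0 0 0 0 0 0;1 0 0 0 0 0 0;1 0 0 0 0 0 0"

```text
clock: 39.92
eef_pos: [0.3843, -0.2877, 0.0577]
tool_rot: [0.026, 1.0, 0.001, -0.0]
ft_force: [0.1, 0.6, -0.1]
grip_width: 0.0855
grasp_force: 0.0
```

```bash
python3 - <<'E'
from h import *
st()
E
```

```text
t 39.92 p [ 384.3 -287.7   57.7] yaw 176.98 tilt [-0.01  0.07] F [ 0.1  0.6 -0.1] w 85.5 g 0.0
```

send_rows --steps "1 -0.009 0.0025 -0.01 0 0 0;1 0 0 -0.008 0 0 0;1 0 0 0 0 0 0;1 0 0 0 0 0 0;-1 0 0 0 0 0 0"

```text
clock: 40.33
eef_pos: [0.3746, -0.2847, 0.039]
tool_rot: [0.026, 1.0, 0.001, -0.001]
ft_force: [0.4, -0.9, -0.1]
grip_width: 0.0755
grasp_force: 0.0
```

send_rows --steps "-1 0 0 0 0 0 0;-1 0 0 0 0 0 0;-1 0 0 0 0 0 0;-1 0 0 0 0 0 0;-1 0 0 0 0 0 0"

```text
clock: 40.75
eef_pos: [0.3742, -0.2846, 0.0388]
tool_rot: [0.026, 1.0, 0.001, -0.001]
ft_force: [0.9, 1.1, 0.2]
grip_width: 0.0142
grasp_force: 58.5
```

send_rows --steps "-1 0 0 0 0 0 0;-1 0 0 0 0 0 0;-1 0 0 0 0 0 0;-1 0 0 0 0 0 0;-1 0 0 0 0 0 0"

```text
clock: 41.17
eef_pos: [0.3742, -0.2846, 0.0388]
tool_rot: [0.026, 1.0, 0.001, -0.001]
ft_force: [-0.6, -0.4, 3.6]
grip_width: 0.0144
grasp_force: 58.4
```

```bash
python3 - <<'E'
from h import *
st()
E
```

```text
t 41.17 p [ 374.2 -284.6   38.8] yaw 176.97 tilt [-0.11  0.14] F [-0.6 -0.4  3.6] w 14.4 g 58.4
```

send_rows --steps "-1 0.006 -0.0003 0 0 0 0;-1 0.01 -0.0005 0 0 0 0;-1 0.013 -0.0007 0 0 0 0;-1 0.014 -0.0007 0 0 0 0;-1 0.014 -0.0008 0 0 0 0"

```text
clock: 41.58
eef_pos: [0.4311, -0.2876, 0.0388]
tool_rot: [0.027, 1.0, 0.001, -0.002]
ft_force: [-1.6, -0.4, 5.9]
grip_width: 0.0149
grasp_force: 58.6
```

send_rows --steps "-1 0.014 -0.0007 0 0 0 0;-1 0.014 -0.0008 0 0 0 0;-1 0.014 -0.0007 0 0 0 0;-1 0.014 -0.0007 0 0 0 0;-1 0.014 -0.0008 0 0 0 0"

```text
clock: 42.0
eef_pos: [0.5013, -0.2913, 0.0388]
tool_rot: [0.027, 1.0, 0.001, -0.002]
ft_force: [-2.1, 0.2, 5.7]
grip_width: 0.0145
grasp_force: 58.6
```

send_rows --steps "-1 0.012 -0.0006 0 0 0 0;-1 0.008 -0.0004 0 0 0 0;-1 0.005 -0.0003 0 0 0 0;-1 0.003 -0.0002 0 0 0 0;-1 0 0 0 0 0 0"

```text
clock: 42.42
eef_pos: [0.5301, -0.2928, 0.0389]
tool_rot: [0.026, 1.0, 0.001, -0.0]
ft_force: [1.5, 0.1, 3.8]
grip_width: 0.0142
grasp_force: 58.7
```

```bash
python3 - <<'E'
from h import *
st()
E
```

```text
t 42.42 p [ 530.1 -292.8   38.9] yaw 176.99 tilt [-0.05  0.13] F [1.5 0.1 3.8] w 14.2 g 58.7
```

send_rows --steps "-1 0.005 -0.0003 0 0 0 0;-1 0.004 -0.0002 0 0 0 0;-1 0.003 -0.0002 0 0 0 0;-1 0 0 0 0 0 0;-1 0 0 0 0 0 0"

```text
clock: 42.83
eef_pos: [0.5414, -0.2934, 0.0388]
tool_rot: [0.026, 1.0, 0.001, -0.001]
ft_force: [1.3, -0.0, 4.3]
grip_width: 0.0143
grasp_force: 58.8
```

send_rows --steps "-1 0.002 -0.0001 0 0 0 0;-1 0.002 -0.0001 0 0 0 0;-1 0.001 0 0 0 0 0;-1 0 0 0 0 0 0;-1 0 0 0 0 0 0"

```text
clock: 43.25
eef_pos: [0.5437, -0.2935, 0.0388]
tool_rot: [0.027, 1.0, 0.001, -0.003]
ft_force: [-5.9, 0.5, 9.3]
grip_width: 0.0143
grasp_force: 59.3
```

```bash
python3 - <<'E'
from h import *
st()
E
```

```text
t 43.25 p [ 543.7 -293.5   38.8] yaw 176.93 tilt [-0.36  0.17] F [-5.9  0.5  9.3] w 14.3 g 59.3
```

send_rows --steps "-1 0.001 0 0 0 0 0;-1 0 0 0 0 0 0;1 0 0 0 0 0 0;1 0 0 0 0 0 0;1 0 0 0 0 0 0"

```text
clock: 43.67
eef_pos: [0.5464, -0.293, 0.0376]
tool_rot: [0.026, 1.0, 0.002, -0.002]
ft_force: [0.4, -0.1, -0.7]
grip_width: 0.0502
grasp_force: 0.0
```

send_rows --steps "1 0 0 0 0 0 0;1 0 0 0.03 0 0 0;1 0 0 0.04 0 0 0;1 -0.02 0 0.04 0 0 0;1 -0.03 0 0.03 0 0 0"

```text
clock: 44.08
eef_pos: [0.5013, -0.2936, 0.1774]
tool_rot: [0.025, 1.0, 0.001, 0.001]
ft_force: [-0.5, -1.9, 0.7]
grip_width: 0.0852
grasp_force: 0.0
```

send_rows --steps "1 -0.04 0 0 0 0 0;1 -0.03 0 0 0 0 0;1 0 0 0 0 0 0;1 0 0 0 0 0 0;1 0 0 0 0 0 0"

```text
clock: 44.5
eef_pos: [0.4295, -0.2937, 0.1754]
tool_rot: [0.027, 1.0, 0.001, -0.001]
ft_force: [0.7, 0.5, 0.1]
grip_width: 0.0852
grasp_force: 0.0
```

```bash
python3 - <<'E'
from press import *
st();f,W=cloud("wrist");post("w",f,W);bed("w",f,W,.45)
f,W=greens("top");save("t9.png",f,1.4);f,W=greens("side");save("s9.png",f,1.4)
E
```

```text
t 44.5 p [ 429.5 -293.7  175.4] yaw 176.96 tilt [-0.07  0.15] F [0.7 0.5 0.1] w 85.2 g 0.0
w post 394 med [ 539.6 -293.3   67.2] min [ 536.5 -300.1   45.2] max [ 551.6 -286.    72.8]
w bed z (array([ 575.4, -295.4]), array([102.4,  80.2]), -2.98, np.float64(31.6))
[[0.5276, -0.3329, -0.2531], [0.5476, -0.3337, -0.2546], [0.5676, -0.3354, -0.2549], [0.5876, -0.3358, -0.2562], [0.6076, -0.3374, -0.2575], [0.6276, -0.3157, -0.2827]]
axis yaw deg -2.83 y at .5 -0.2917 y at .7 -0.3016
top [182 156  15  36] (array([632.4, 227.3]), array([119.1,  46.2]), -6.64, np.float64(37.0))
top [230 160  14  36] (array([616. ,  73.4]), array([118.1,  44.5]), -0.37, np.float64(37.6))
side [184 241  50  30] (array([615.6,  73.1]), array([120. ,  49.8]), -5.63, np.float64(37.4))
side [147 292  54  35] (array([631.2, 232.6]), array([119.9,  48.3]), -3.59, np.float64(37.2))
```

View pics/s9.png

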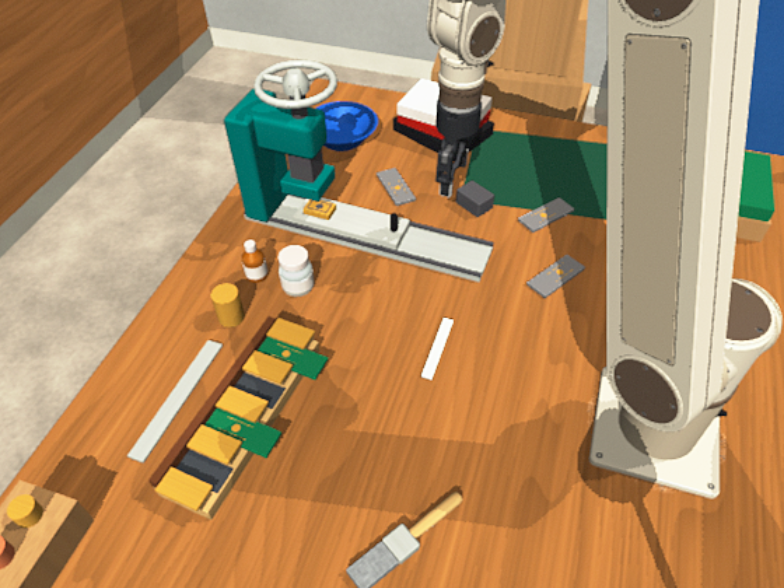

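Side view: both covers home in the rack (290,352) and (240,432), the die in the bed (320,208), bed home (full 170 mm travel between stops), and the bystanders where they began. Handing in.

```bash
python3 -c "
from workcell import *
print(job_done())"
```

```text
the job is handed in; nothing more can be done
None
```

The job is handed in: both green covers are fully home in rack slots 0 and 2, the die is seated flat in the pocket with its engraving up, and the press bed is pushed fully home.

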